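Tip a pipette upright in the cradle and hang it on the stand

TASK

The pipette lying on the desk has to go back on the pipette stand, tip down. Lay it in the tip-up cradle with its tip at the toe stop and let go, press the cradle's lever all the way down so that the cradle swings the pipette upright, then take it by its head, lift it out upright and hang it by its finger rest on the empty fork of the stand. Do not hold the pipette while the cradle swings, and leave the other pipettes hanging and the other things standing.

Things in the scene. Friction and masses are not known exactly. Their poses are not given: they have to be found in the camera images.
- pipette: pipette to hang up: white, dark nose, 208 mm long, 85 g; origin at the tip on its axis, z along the axis to the head, y along its finger rest. Diameter 6 at z 0-12 mm, 9 at z 30, 15 at z 86, 16 at z 95-125, 19 at z 140, 18-20 above. Balances at z 129. It lies with x up, its axis 5 mm above the desk at the tip and 10 mm near the head
- head (a point): point on the pipette's axis at z = 177 mm (axes as the pipette's): hold it here when upright; 20 mm thick along x, 16 along y; plunger 31 mm beyond. 20 mm below is the finger rest, a cross bar 34 mm long along y, 16 mm along x, 5 mm thick, underside at pipette z = 152 mm
- cradle: grey base plate 104 x 215 x 10 mm of the tip-up cradle, fixed to the desk; origin at desk level under the hinge axis, z up. Trough toward -y, lever on the -x side; two cheeks, 64 mm over all, carry the hinge and rise to 97 mm
- hinge (a point): middle of the hinge axis, 75 mm above the desk; the axis runs along the cradle's x
- trough (a joint): tilt of the cradle's trough, rad: 0 = level (starts up to 0.12), grows as the lever is pressed, 1.32 = end stop, pipette upright but leaning back 0.25 rad toward the cradle's -y. Friction hinge without spring: stays where it is left; turning it takes up to 0.5 N m. Tipped up, its saddles open to the cradle's +y and reach 190 mm above the desk
- toe (a point): on the trough, at the face of its toe stop: place of the pipette's tip. Axes turn with the trough: y along it toward the stop (a seated pipette's z is -y here), z out of the saddles' open side (up when level), x along the hinge. U saddles: slot 16 mm wide 20-38 mm from the toe, 21 mm wide at 132-148 mm, mouths 30 mm. Between them fingers have room to 16 mm under the pipette's axis
- lever_grip (a point): middle of the lever's black grip, a bar 16 mm thick, 60 mm long, parallel to the hinge, 115 mm from its axis and 74 mm to -x of the pipette's plane. At joint 0 the lever leans 0.44 rad from vertical toward cradle +y; pressed, it swings that way and down about the hinge by the joint's angle, ending with its grip 53 mm above the desk
- stand: white pipette stand fixed to the desk; base 120 x 250 x 12 mm, three forks 90 mm apart along y, tops 185 mm above the desk; origin at desk level under the middle fork, forks open to -x, z up
- empty_fork (a point): seat of the empty fork at the stand's -y end, level with its tines' upper faces (185 mm high), axes as the stand's. Slot 24 mm wide along y, between tines 7 mm wide, open to -x with splayed ends 35 mm out, closed 30 mm behind. A 4 mm high lip on each tine 18-23 mm in front of the seat. The finger rest lies across the tines, the pipette's tip then 33 mm above the desk
- hung_mid: pipette 206 mm long hanging loose in the middle fork; origin at its tip, z up; to be left
- hung_left: pipette 204 mm long hanging loose in the fork at the stand's +y end; origin at its tip, z up; to be left
- sample_cup: closed specimen cup standing behind the cradle, 60 mm wide, 70 mm tall, origin under it, z up; to be left
- vial_amber: amber bottle standing behind the cradle, 44 mm wide, 122 mm tall, origin under it, z up; to be left
There are look-alikes about, which are no part of the job. There is more than one size of the sample_cup; the job needs the smallest.

How it is judged:
By the outcome, as a careful person would: the job done as asked, in the order asked, and still so for the second after the job is handed in, with the robot touching nothing.
It also fails if it takes over 72 s, if anything falls off the work surface, if the arm or the gripper's body presses on something with over 40 N, if the wrist force passes 120 N, or if a joint passes its speed limit or range.

ROBOT

A 6-joint arm with a two-finger parallel gripper is mounted at the origin on a cart in front of the work surface, level with it; the furniture and walls round the work are solid. World frame = base frame: x ahead of the robot, y to its left, z up, the work surface at z = 0. Lengths are in m, angles in rad, forces in N, time in s.
With the tool pointing down it reaches from about 0.425 to 0.95 m from the base axis. Payload 3.5 kg.
Tool frame: the origin (TCP) lies midway between the tips of the shut fingers; the grasp point (between the pads) lies 19 mm behind it; y points along the fingers, x is the direction in which the jaws open and shut, and the axes are right-handed (so a half turn about y gives the same grasp; the last joint's range is limited). The gripper opens to 85 mm and grips with 20 to 120 N. Pads are 22 mm wide; open, the fingers measure 114 mm over their backs; the gripper's body (76 mm by 85 mm) begins 54 mm behind the grasp point. The pads swing forward as they close: fully open they stand 13 mm farther back than shut.
Start: joints at [1.041, 0.286, 1.577, -0, 1.279, -0.15], TCP at [0.25, 0.627, 0.231] pointing down, gripper open.
Joint ranges: [-2.77, 2.77], [-0.9, 2.22], [0.21, 2.48], [-1.53, 4.67], [0.24, 2.81], [-2.84, 2.84]. Speed limits (rad/s): [2.79, 2.79, 3.14, 3.14, 3.14, 3.14].

INTERFACE

Orientations are given as a unit quaternion [x, y, z, w].
In Python, from plant import ctrl, viewer gives the robot as it stands.
- The arm moves only by the tool step_arm, never from a script. Its argument "rows" is a list of rows, each a list of 3 entries, a list of its own where there are three numbers: the turn, a rotation vector about the tool's x, y, z in degrees, then the shift along the tool's x, y, z in mm, then the closure, from 0 (fully open) to 1 (shut). A call has 1 to 10 rows; each row is the pose to reach, as a shift and turn from the pose commanded when the call began, along the tool's axes at that moment; what a row does not reach only later rows make up. A row lasts 1/12 s, in which the tool goes at most 41.7 mm and 7.16 degrees, less where a joint would pass 70% of its speed; a pose out of reach is approached as far as the arm can. A call with a gripper value outside its range is refused whole. The fingers move at their own pace and stop on an object; "newtons" is the grip in N (left out, the last holds). Time passes only in rows, so rows that repeat a pose let the fingers close. It gives the time, the measured TCP pose, the force and the opening at its end, in the units of the state.
- ctrl.get_state(): the state, without advancing time (a new reading comes with each control period).
- viewer.read_camera(name): name is "scene" or "top" or "wrist"; returns (picture, depth): 420x560x3 uint8, red, green, blue; 420x560 float32, m along the optical axis (not along the pixel's ray), 0 where there is no reading.
- viewer.calibration(name): a dict with "K" (3x3 intrinsics, pixels), "R" (3x3) and "t" (3): a world point X has camera coordinates R X + t. Camera axes: x right, y down, z forward; pixel columns grow to the right and rows downward; lengths in m; the calibration is good to about 2 mm. A picture is of the moment at which its call begins: read the wrist's pose just before it. calibration takes no time and is no camera call; for the wrist camera it gives the pose at the moment of the call.
- ctrl.sign_off(): hands the job in, once; it reports no verdict.
The state is a dict: "time": time; "qpos": joint angles; "dq": joint speeds; "joint_efforts": joint torques, N m; "eef_pos": TCP position; "tcp_rot": TCP orientation; "contact_force": force on the tool from outside, world axes, zero at the start; "wrist_torque": the same for the moment, N m; "opening": opening from 0.0 (shut) to 1.0 (fully open).
Only numpy, scipy, OpenCV 4.12 (cv2) and the standard library are available. Lean on these libraries where they do the work, as an engineer would, in place of code of your own. Each camera call takes 0.05 s, during which the arm holds its last target.

## Working session

There is one attempt and no reset: what is moved stays moved. The work goes in short steps, Python scripts to look and compute and a tool call to move; the robot and the scene stay as the last step left them, time stands still between calls to the robot, and variables do not carry over. Pictures are saved under pics/ and viewed, and the job is handed in when it is done.

Besides the shell and the picture viewer there is one more tool, called after ">>>" as name([rows], argument=value, ...), one row to a line, values as JSON. step_arm: Moves the arm, as the interface text tells. Its arguments: {"type":"object","properties":{"rows":{"type":"array"},"newtons":{"type":"number"}},"required":["rows"]}

```bash
ls; mkdir -p pics
python3 - <<'E'
from plant import ctrl, viewer
import cv2, numpy as np
s=ctrl.get_state(); print(s)
for n in ["scene","top","wrist"]:
    c=viewer.calibration(n); p,d=viewer.read_camera(n)
    print(n,c["K"].round(1).tolist(),c["R"].round(4).tolist(),c["t"].round(4).tolist())
    cv2.imwrite(f"pics/{n}0.png",p[:,:,::-1]); np.savez(f"{n}0.npz",p=p,d=d,**c)
E
```

```text
pics
{'time': 0.0, 'qpos': array([ 1.04099892e+00,  2.87180084e-01,  1.57819283e+00,  9.25876893e-06,
        1.27859426e+00, -1.49986849e-01]), 'dq': array([ 1.15610466e-03,  2.72863776e-04,  1.11551309e-03,  4.49299883e-05,
        4.64875036e-04, -6.05542648e-04]), 'joint_efforts': array([-8.82070617e-04, -4.05961990e+01, -2.92631471e+01, -1.15609569e-04,
        5.69905547e-03,  1.08984352e-05]), 'eef_pos': array([0.24987634, 0.62633328, 0.22992899]), 'tcp_rot': array([ 0.58575305,  0.39586813, -0.39738599, -0.58503518]), 'contact_force': array([-0.94592728,  0.6929783 , -0.36188072]), 'wrist_torque': array([-0.03727376,  0.00732298, -0.02154025]), 'opening': 0.9947121233564914}
scene [[474.1, 0.0, 276.0], [0.0, 474.1, 210.8], [0.0, 0.0, 1.0]] [[0.6233, -0.782, -0.0001], [-0.5082, -0.405, -0.7601], [0.5944, 0.4738, -0.6498]] [-0.4662, 0.3349, 1.1916]
top [[452.4, 0.0, 282.2], [0.0, 452.4, 203.9], [0.0, 0.0, 1.0]] [[-0.0203, -0.9998, 0.0093], [-0.9967, 0.0195, -0.0785], [0.0783, -0.0108, -0.9969]] [-0.1451, 0.6086, 1.7939]
wrist [[306.0, 0.0, 281.8], [0.0, 306.0, 206.4], [0.0, 0.0, 1.0]] [[0.3717, 0.9283, -0.001], [0.8814, -0.3526, 0.3143], [0.2914, -0.1177, -0.9493]] [-0.6746, -0.0418, 0.3807]
```

View pics/scene0.png

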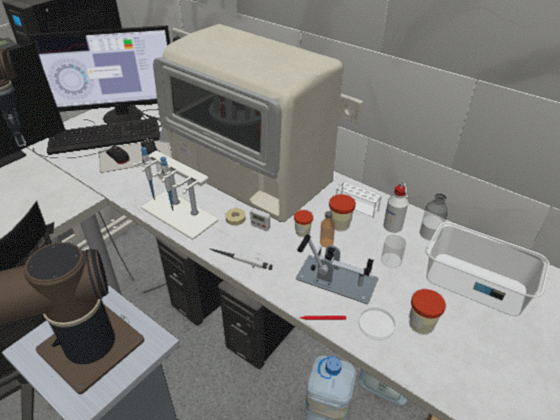

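View pics/top0.png

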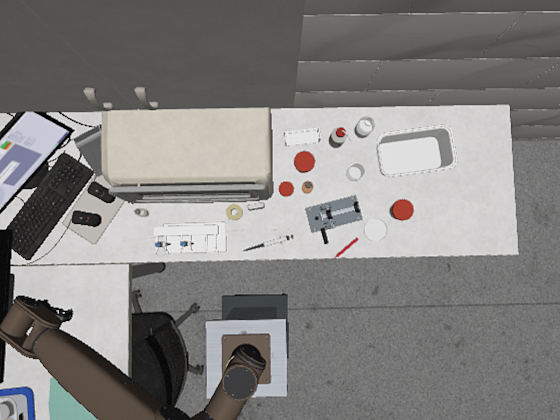

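View pics/wrist0.png

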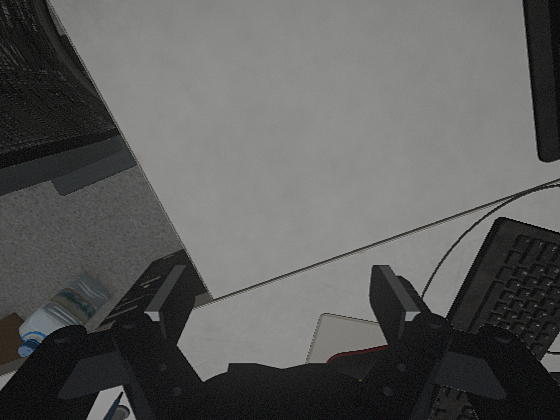

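The scene view shows the stand at (180,205), the pipette at (243,259) and the cradle at (337,270). The cups with red lids are at (304,222), (342,212) and (427,310). I'll enlarge these.

Run:
```python
import cv2
t=cv2.imread("pics/top0.png"); s=cv2.imread("pics/scene0.png")
cv2.imwrite("pics/top0a.png",cv2.resize(t[175:265,140:300],None,fx=5,fy=5,interpolation=cv2.INTER_CUBIC))
cv2.imwrite("pics/top0b.png",cv2.resize(t[140:260,270:430],None,fx=5,fy=5,interpolation=cv2.INTER_CUBIC))
cv2.imwrite("pics/sc0a.png",cv2.resize(s[140:280,130:290],None,fx=4,fy=4,interpolation=cv2.INTER_CUBIC))
cv2.imwrite("pics/sc0b.png",cv2.resize(s[190:330,280:470],None,fx=4,fy=4,interpolation=cv2.INTER_CUBIC))
```

```text
(no output)
```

View pics/top0a.png

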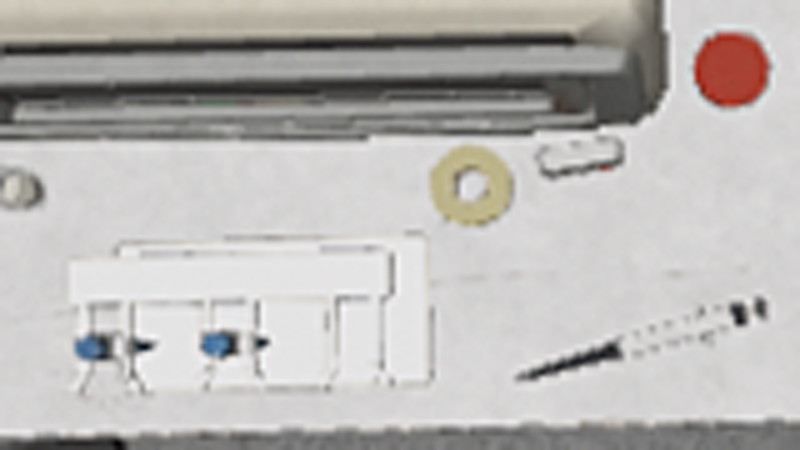

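View pics/top0b.png

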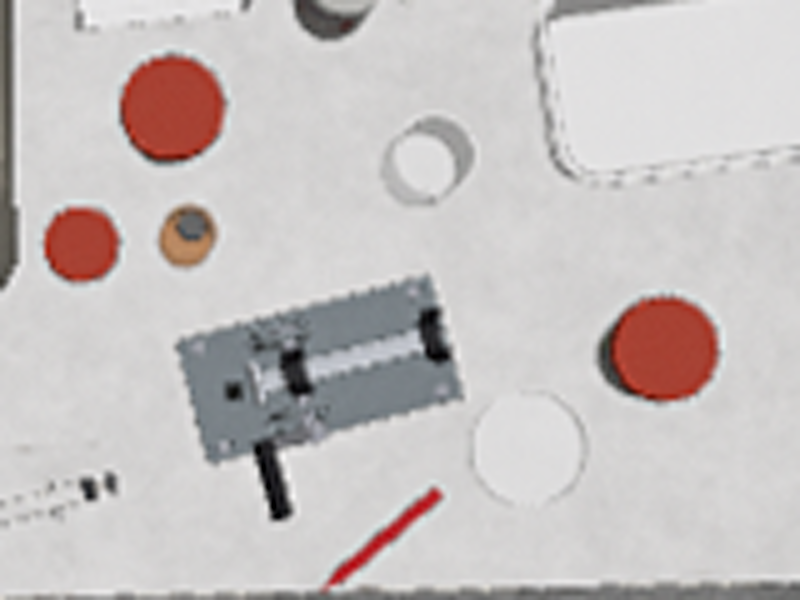

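View pics/sc0a.png

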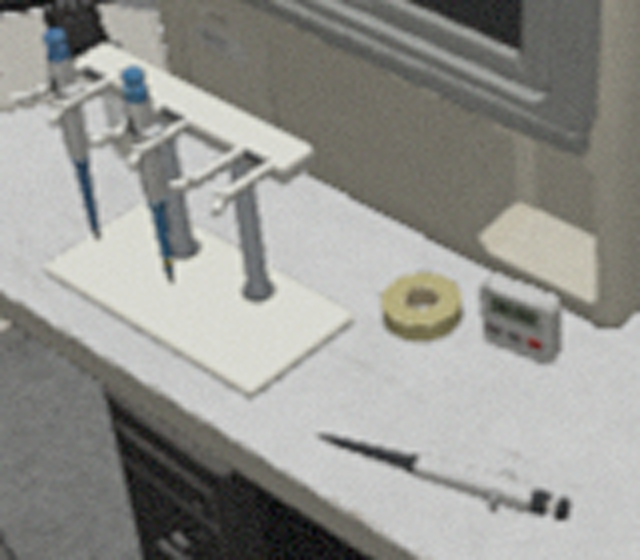

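View pics/sc0b.png

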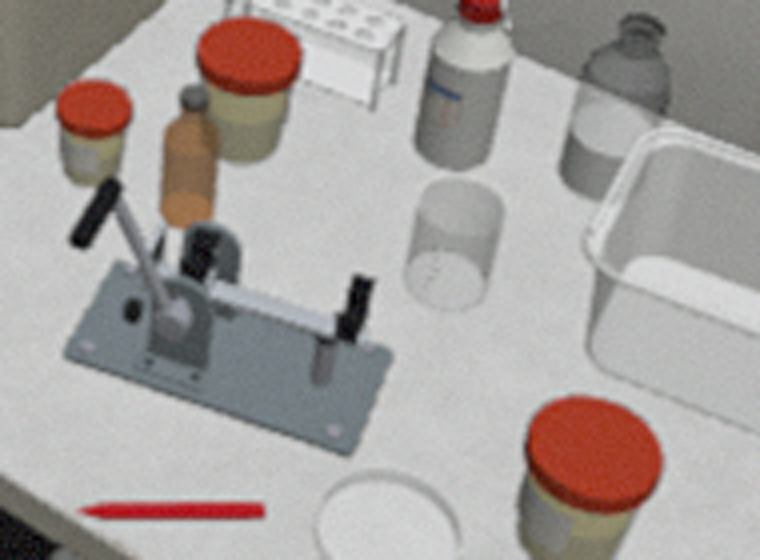

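```bash
cat > h.py <<'E'
import numpy as np, cv2
from scipy.spatial.transform import Rotation as Ro
def load(n): return np.load(f"{n}.npz")
def ray(c,uv,h):
    K,R,t=c["K"],c["R"],c["t"]
    o=-R.T@t; d=R.T@np.linalg.inv(K)@np.array([uv[0],uv[1],1.])
    return o+d*(h-o[2])/d[2]
def proj(c,X):
    x=np.atleast_2d(X)@c["R"].T+c["t"]; x=x@c["K"].T
    return x[:,:2]/x[:,2:]
def dep(c,u,v):
    K,R,t=c["K"],c["R"],c["t"]; z=c["d"][int(round(v)),int(round(u))]
    return R.T@(np.linalg.inv(K)@np.array([u,v,1.])*z-t)
def tri(c1,p1,c2,p2):
    A=[];b=[]
    rs=[]
    for c,p in((c1,p1),(c2,p2)):
        o=-c["R"].T@c["t"]; d=c["R"].T@np.linalg.inv(c["K"])@np.array([p[0],p[1],1.]); d/=np.linalg.norm(d)
        P=np.eye(3)-np.outer(d,d); A.append(P); b.append(P@o)
    X=np.linalg.solve(A[0]+A[1],b[0]+b[1])
    return X, [np.linalg.norm(A[i]@X-b[i]) for i in (0,1)]
def shot(name,tag):
    from plant import ctrl, viewer
    c=viewer.calibration(name); p,d=viewer.read_camera(name)
    np.savez(f"{tag}.npz",p=p,d=d,**c); cv2.imwrite(f"pics/{tag}.png",p[:,:,::-1])
    return dict(p=p,d=d,**c)
def move(dpos=None,target=None,Rt=None):
    """tool-frame shift (mm) & rotvec (deg) from commanded(=measured) pose to target"""
    from plant import ctrl
    s=ctrl.get_state(); R0=Ro.from_quat(s["tcp_rot"])
    sh=R0.inv().apply(np.array(target)-s["eef_pos"])*1000
    rv=(R0.inv()*Rt).as_rotvec(degrees=True) if Rt is not None else np.zeros(3)
    return sh,rv
E
python3 - <<'E'
from h import *
t=load("top0"); s=load("scene0")
a=lambda u,v:(u/5+140,v/5+175); b=lambda u,v:(u/5+270,v/5+140)
print("tip",ray(t,a(517,378),.005),"head",ray(t,a(765,305),.010))
sc=lambda u,v:(u/4+130,v/4+140); sd=lambda u,v:(u/4+280,v/4+190)
print("tip sc",ray(s,sc(320,436),.005),"head",ray(s,sc(568,511),.010))
for p in [(175,345),(428,275),(465,400),(210,462)]: print("base",ray(t,b(*p),.010).round(3))
for p in [(66,352),(120,262),(392,352),(350,450)]: print("base sc",ray(s,sd(*p),.010).round(3))
print("saddles",ray(t,b(295,372),.095),ray(t,b(432,335),.095))
for p in [(262,450),(283,515)]: print("lev",ray(t,b(*p),.18))
for p in [(425,240),(432,380),(65,415),(118,245)]: print("stand base",ray(t,a(*p),.012).round(3))
for p in [(53,268),(252,390),(352,318)]: print("stand base sc",ray(s,sc(*p),.012).round(3))
for p in [(335,380),(385,380),(340,300),(380,300),(330,325)]: print("tines",ray(t,a(*p),.185).round(3))
for p in [(175,183),(215,207)]: print("tines sc",ray(s,sc(*p),.185).round(3))
print(Ro.from_quat([0.58575305,  0.39586813, -0.39738599, -0.58503518]).as_matrix().round(3))
E
```

```text
tip [0.42145664 0.00269477 0.005     ] head [ 0.47601846 -0.19818591  0.01      ]
tip sc [ 0.42445671 -0.00123834  0.005     ] head [ 0.47848055 -0.19974495  0.01      ]
base [ 0.584 -0.249  0.01 ]
base [ 0.637 -0.456  0.01 ]
base [ 0.535 -0.483  0.01 ]
base [ 0.489 -0.275  0.01 ]
base sc [ 0.491 -0.279  0.01 ]
base sc [ 0.587 -0.257  0.01 ]
base sc [ 0.635 -0.46   0.01 ]
base sc [ 0.541 -0.481  0.01 ]
saddles [ 0.55576216 -0.33617106  0.095     ] [ 0.58230858 -0.44302968  0.095     ]
lev [ 0.49455763 -0.30066987  0.18      ]
lev [ 0.44684099 -0.31473163  0.18      ]
stand base [0.534 0.075 0.012]
stand base [0.421 0.07  0.012]
stand base [0.4   0.364 0.012]
stand base [0.535 0.321 0.012]
stand base sc [0.422 0.306 0.012]
stand base sc [0.423 0.07  0.012]
stand base sc [0.532 0.068 0.012]
tines [0.427 0.121 0.185]
tines [0.426 0.085 0.185]
tines [0.485 0.117 0.185]
tines [0.484 0.088 0.185]
tines [0.467 0.124 0.185]
tines sc [0.426 0.126 0.185]
tines sc [0.425 0.082 0.185]
[[ 0.371 -0.001 -0.929]
 [ 0.929 -0.002  0.371]
 [-0.002 -1.     0.   ]]
```

>>> step_arm([
  [[0, 53, 0], [-240, -130, -279], 0.3],
  [[0, 53, 0], [-240, -130, -279], 0.3],
  [[0, 53, 0], [-240, -130, -279], 0.3],
  [[0, 53, 0], [-240, -130, -279], 0.3],
  [[0, 53, 0], [-240, -130, -279], 0.3],
  [[0, 53, 0], [-240, -130, -279], 0.3],
  [[0, 53, 0], [-240, -130, -279], 0.3],
  [[0, 53, 0], [-240, -130, -279], 0.3],
  [[0, 53, 0], [-240, -130, -279], 0.3],
  [[0, 53, 0], [-240, -130, -279], 0.3],
])

```text
time: 0.98
eef_pos: [0.4224, 0.2972, 0.3637]
tcp_rot: [0.701, 0.094, -0.091, -0.701]
contact_force: [0.9, 0.2, -0.6]
opening: 0.698
```

Run:
```python
from h import *
from plant import ctrl
s=ctrl.get_state();print(Ro.from_quat(s["tcp_rot"]).as_matrix().round(3))
print(move(target=[.45,-.10,.36]))
```

```text
[[ 0.966  0.004 -0.259]
 [ 0.259 -0.     0.966]
 [ 0.004 -1.    -0.001]]
(array([ -76.32821086,    3.92874038, -390.71771284]), array([0., 0., 0.]))
```

>>> step_arm([
  [[0, 0, 0], [-76, 4, -391], 0.3],
  [[0, 0, 0], [-76, 4, -391], 0.3],
  [[0, 0, 0], [-76, 4, -391], 0.3],
  [[0, 0, 0], [-76, 4, -391], 0.3],
  [[0, 0, 0], [-76, 4, -391], 0.3],
  [[0, 0, 0], [-76, 4, -391], 0.3],
  [[0, 0, 0], [-76, 4, -391], 0.3],
  [[0, 0, 0], [-76, 4, -391], 0.3],
  [[0, 0, 0], [-76, 4, -391], 0.3],
  [[0, 0, 0], [-76, 4, -391], 0.3],
])

```text
time: 1.82
eef_pos: [0.4493, -0.1002, 0.3569]
tcp_rot: [0.701, 0.092, -0.093, -0.701]
contact_force: [0.5, 0.4, -0.7]
opening: 0.698
```

Run:
```python
from h import *
from plant import ctrl
s=ctrl.get_state();print(s["eef_pos"],s["dq"].round(3))
shot("wrist","w1")
i=cv2.imread("pics/w1.png"); cv2.imwrite("pics/w1b.png",cv2.resize(i,(800,600),interpolation=cv2.INTER_CUBIC))
```

```text
[ 0.44929883 -0.10020553  0.356907  ] [-0.515  0.177 -0.134  0.035 -0.026 -0.507]
```

View pics/w1b.png

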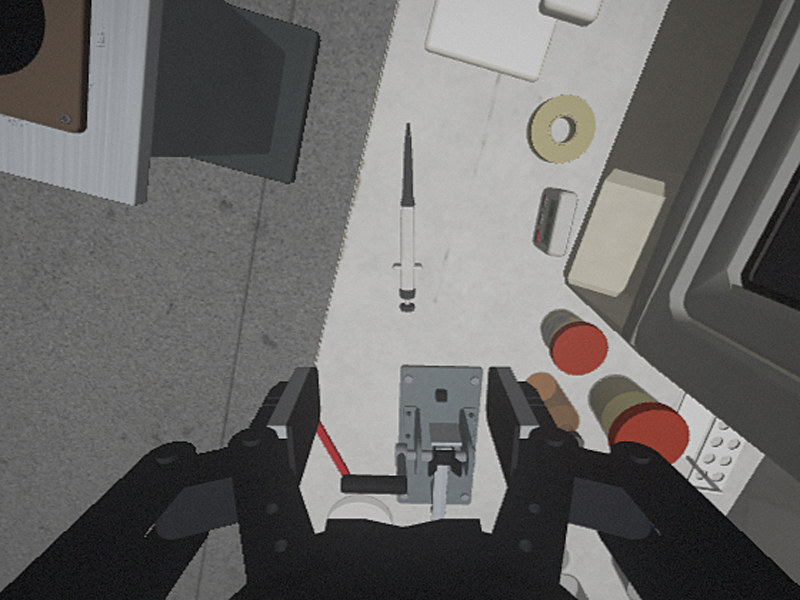

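The wrist view shows the pipette with its tip at (285,87) and plunger at (285,215) in camera pixels. The lever grip is at (262,339) and the cradle's toe end at (310,320). Measuring both more precisely.

Run:
```python
from h import *
w=shot("wrist","w2"); i=w["p"]
g=cv2.cvtColor(i,cv2.COLOR_RGB2GRAY)
roi=g[80:225,265:310]
_,l,st,ce=cv2.connectedComponentsWithStats((roi<110).astype(np.uint8))
for k in range(1,len(st)):
    if st[k][4]>15:
        ys,xs=np.where(l==k); print(st[k],ce[k]+[265,80], "top",(xs[ys==ys.min()].mean()+265,ys.min()+80),"bot",(xs[ys==ys.max()].mean()+265,ys.max()+80))
z=cv2.resize(i[80:225,250:325,::-1],None,fx=4,fy=4,interpolation=cv2.INTER_CUBIC)
z2=cv2.resize(i[250:370,235:345,::-1],None,fx=5,fy=5,interpolation=cv2.INTER_CUBIC)
cv2.imwrite("pics/w2p.png",z);cv2.imwrite("pics/w2c.png",z2)
```

```text
[ 16   4  10  59 331] [285.63141994 118.27794562] top (np.float64(285.5), np.int64(84)) bot (np.float64(285.5), np.int64(142))
[ 16 120  10   8  60] [285.63333333 204.08333333] top (np.float64(290.0), np.int64(200)) bot (np.float64(285.5), np.int64(207))
[ 16 130  10   7  52] [285.34615385 213.30769231] top (np.float64(283.0), np.int64(210)) bot (np.float64(285.0), np.int64(216))
```

View pics/w2p.png

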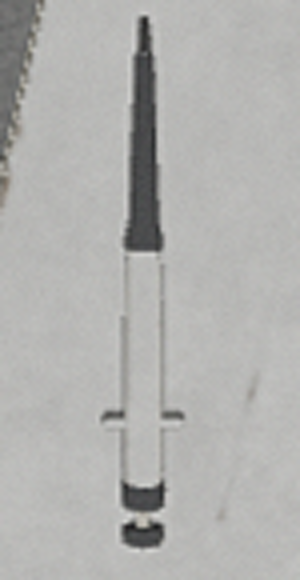

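View pics/w2c.png

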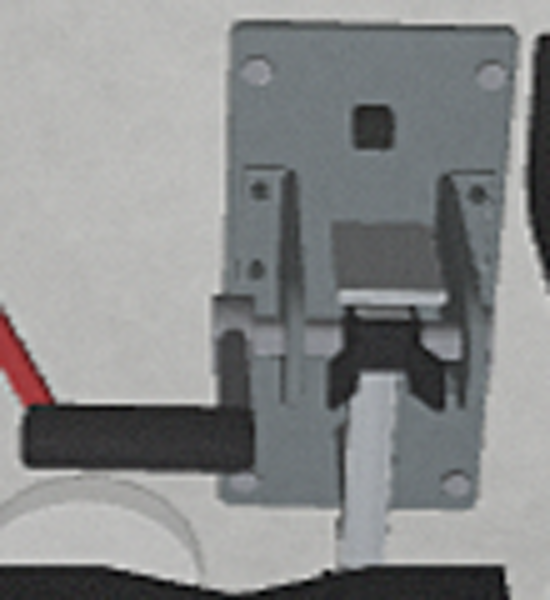

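Run:
```python
from h import *
w=load("w2"); q=lambda u,v:(u/5+235,v/5+250)
T=ray(w,(285.7,83.5),.005); N=ray(w,(285.7,143),.009); E=ray(w,(285.4,216.5),.012); F=ray(w,(285.5,80+417/4),.012)
print("tip",T,"nose end",N,"end",E,np.linalg.norm(E-T),"nose len",np.linalg.norm(N-T),"rest",np.linalg.norm(F-T))
d=(E-T)[:2]; d/=np.linalg.norm(d); print("dir",d,np.degrees(np.arctan2(d[1],d[0])))
print("base far corners",ray(w,q(232,22),.01),ray(w,q(517,28),.01), ray(w,q(217,500),.01),ray(w,q(475,508),.01))
print("screws",[ray(w,q(*p),.01).round(4).tolist() for p in [(258,72),(491,75),(244,480),(457,486)]])
print("black sq",ray(w,q(373,127),.01))
for n,p in dict(gripL=(35,436),gripM=(138,436),gripR=(250,436),toe_top=(393,297),toeblockL=(338,297),toeblockR=(447,297),saddle=(395,345),axleL=(262,340),axleR=(450,345),cheekL=(290,175)).items():
    print(n,dep(w,*q(*p)).round(4))
```

```text
tip [0.4278486  0.00592521 0.005     ] nose end [ 0.45065233 -0.07883295  0.009     ] end [ 0.4821046  -0.19759617  0.012     ] 0.2107455064917935 nose len 0.08786328107606649 rest 0.1543532487439147
dir [ 0.25759007 -0.96625429] -75.0728866916205
base far corners [ 0.49413745 -0.26963015  0.01      ] [ 0.59297316 -0.24578293  0.01      ] [ 0.54281314 -0.4769167   0.01      ] [ 0.64377954 -0.45410616  0.01      ]
screws [[0.5083, -0.2866, 0.01], [0.5898, -0.2662, 0.01], [0.5507, -0.4645, 0.01], [0.6335, -0.4455, 0.01]]
black sq [ 0.55478912 -0.29760368  0.01      ]
gripL [ 0.453  -0.306   0.1867]
gripM [ 0.4782 -0.3004  0.1855]
gripR [ 0.5059 -0.2942  0.1841]
toe_top [ 0.5555 -0.3044  0.0987]
toeblockL [ 0.5388 -0.3084  0.0993]
toeblockR [ 0.5885 -0.3329  0.0509]
saddle [ 0.5663 -0.3329  0.0832]
axleL [ 0.5242 -0.3438  0.0812]
axleR [ 0.5846 -0.3301  0.0807]
cheekL [ 0.5301 -0.3224  0.0139]
```

Run:
```python
from h import *
print(move(target=[.454,-.099,.06]), move(target=[.454,-.099,.06])[0])
from plant import ctrl; print(Ro.from_quat(ctrl.get_state()["tcp_rot"]).as_matrix().round(3))
```

```text
(array([  5.01923551, 296.52777819,  -0.5022753 ]), array([0., 0., 0.])) [  5.01923551 296.52777819  -0.5022753 ]
[[ 0.966 -0.002 -0.257]
 [ 0.257 -0.     0.966]
 [-0.001 -1.     0.   ]]
```

>>> step_arm([
  [[0, 0, 0], [5, 297, 0], 0.55],
  [[0, 0, 0], [5, 297, 0], 0.55],
  [[0, 0, 0], [5, 297, 0], 0.55],
  [[0, 0, 0], [5, 297, 0], 0.55],
  [[0, 0, 0], [5, 297, 0], 0.55],
  [[0, 0, 0], [5, 297, 0], 0.55],
  [[0, 0, 0], [5, 297, 0], 0.55],
  [[0, 0, 0], [5, 297, 0], 0.55],
  [[0, 0, 0], [5, 297, 0], 0.55],
])

```text
time: 2.67
eef_pos: [0.4522, -0.0934, 0.0577]
tcp_rot: [-0.699, -0.092, 0.096, 0.702]
contact_force: [-0.5, 0.5, 1.0]
opening: 0.448
```

Run:
```python
from h import *
from plant import ctrl
s=ctrl.get_state();print(s["eef_pos"],s["opening"])
w=shot("wrist","w3")
s=ctrl.get_state();print(s["eef_pos"])
print(proj(w,[s["eef_pos"]]), move(target=[.454,-.099,.004])[0])
```

```text
[ 0.45215632 -0.09337463  0.05769972] 0.4484933890888571
[ 0.45457691 -0.09459318  0.0605677 ]
[[282.69165337 270.82696678]] [-1.66041738 56.56500907 -4.1594084 ]
```

View pics/w3.png

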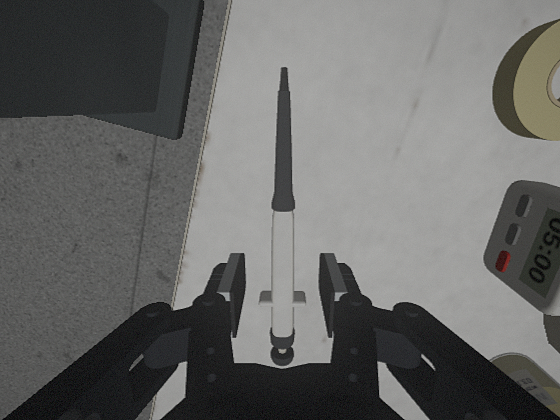

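Run:
```python
from h import *
from plant import ctrl
w=load("w3"); s=ctrl.get_state(); p=s["eef_pos"]
T=ray(w,(283.7,66.5),.005); E=ray(w,(282,364),.012); N=ray(w,(283.5,210),.009)
d=(E-T)/np.linalg.norm((E-T)[:2]); print(T,N,E,np.linalg.norm(E-T),np.linalg.norm(N-T),"axial z at tcp",(p-T)[:2]@d[:2],"ang",np.degrees(np.arctan2(d[1],d[0])), "lat",(p-T)[:2]@np.array([-d[1],d[0]]))
print(proj(w,[T+d*.108]))
```

```text
[0.4275935 0.0057664 0.005    ] [ 0.45072058 -0.07901512  0.009     ] [ 0.48300519 -0.20119427  0.012     ] 0.2143645833189518 0.08797026798631832 axial z at tcp 0.10392371090887503 ang -75.01117526396021 lat 0.00010927179460334946
[[282.7227545 237.5179626]]
```

>>> step_arm([
  [[0, 0, 0], [0, 40, -4], 0.55],
  [[0, 0, 0], [0, 57, -4], 0.55],
  [[0, 0, 0], [0, 57, -4], 0.55],
  [[0, 0, 0], [0, 57, -4], 0.55],
])

```text
time: 3.05
eef_pos: [0.4575, -0.0998, 0.0057]
tcp_rot: [0.701, 0.095, -0.093, -0.7]
contact_force: [0.1, -0.2, 0.4]
opening: 0.449
```

>>> step_arm([
  [[0, 0, 0], [0, 1, 0], 0.55],
  [[0, 0, 0], [0, 1, 0], 0.8],
  [[0, 0, 0], [0, 1, 0], 1],
  [[0, 0, 0], [0, 1, 0], 1],
  [[0, 0, 0], [0, 1, 0], 1],
  [[0, 0, 0], [0, 1, 0], 1],
], newtons=40)

```text
time: 3.55
eef_pos: [0.4574, -0.0998, 0.0045]
tcp_rot: [0.701, 0.095, -0.093, -0.7]
contact_force: [-0.9, 0.9, 6.6]
opening: 0.159
```

Run:
```python
from h import *
from plant import ctrl
w=shot("wrist","w4")
s=ctrl.get_state();print(s["eef_pos"],s["opening"]*85,s["contact_force"])
```

```text
[ 0.45744379 -0.09986606  0.0045185 ] 13.658915586643086 [-0.762566    0.94280411  7.66224267]
```

View pics/w4.png

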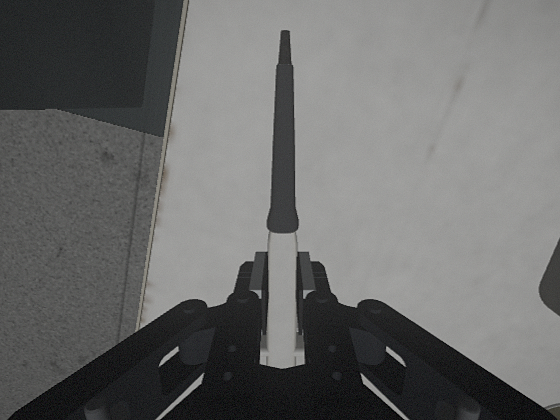

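>>> step_arm([
  [[0, 0, 0], [0, -10, 0], 1],
  [[0, 0, 0], [0, -30, 0], 1],
  [[0, 0, 0], [0, -60, 0], 1],
  [[0, 0, 0], [0, -100, 0], 1],
  [[0, 0, 0], [0, -130, 0], 1],
  [[0, 0, 0], [0, -130, 0], 1],
])

```text
time: 4.1
eef_pos: [0.4599, -0.101, 0.1403]
tcp_rot: [0.704, 0.098, -0.09, -0.698]
contact_force: [1.3, -0.5, 0.1]
opening: 0.159
```

Run:
```python
from h import *
from plant import ctrl
w=shot("wrist","w5"); c=shot("scene","s5")
i=cv2.imread("pics/s5.png")[170:330,180:420]; cv2.imwrite("pics/s5a.png",cv2.resize(i,None,fx=3.3,fy=3.3,interpolation=cv2.INTER_CUBIC))
s=ctrl.get_state();print(s["time"],s["eef_pos"],s["opening"]*85,s["contact_force"])
```

```text
4.2 [ 0.45641943 -0.0995295   0.13425925] 13.330050108489866 [-0.97185666 -0.69357549 -2.64722827]
```

View pics/w5.png

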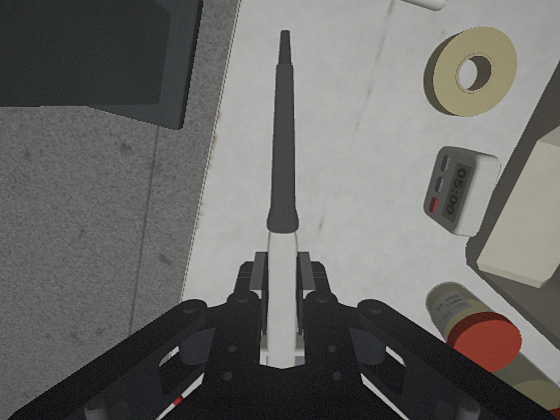

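View pics/s5a.png

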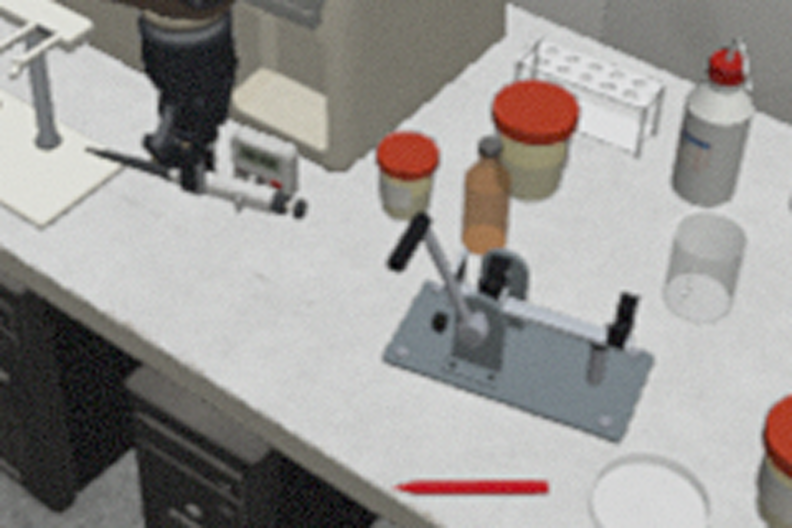

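Run:
```python
from h import *
w=load("w4"); 
p=np.array([.45744,-.09987,.00452]); R=Ro.from_quat([0.701, 0.095, -0.093, -0.7]).as_matrix()
T=ray(w,(285.5,29.5),.005); N=ray(w,(284.5,231),.009)
print("tip",T,"tool frame tip",R.T@(T-p)*1000, "nose",R.T@(N-p)*1000, R.round(3).tolist())
xc=np.array([np.cos(np.radians(13.4)),np.sin(np.radians(13.4)),0]); yc=np.array([-xc[1],xc[0],0]); O=np.array([.5544,-.337,0])
C=np.array([xc,yc,[0,0,1]])
w2=load("w2")
for v in range(380,565,20): 
    u=377-(v-380)*.09; print("trough w2",v,(C@(dep(w2,u/5+235,v/5+250)-O)).round(4))
s=load("scene0")
for k in np.linspace(0,1,8):
    u=225+k*105; v=296+k*29; print("trough sc",(C@(dep(s,u/4+280,v/4+190)-O)).round(4))
for n,(u,v) in dict(saddlefar=(362,282),saddlefar2=(345,330),saddlenear=(203,240),gripA=(112,187),gripB=(80,237),post=(322,370),toe=(168,240)).items(): print(n,(C@(dep(s,u/4+280,v/4+190)-O)).round(4))
t=load("top0")
for n,(u,v) in dict(farL=(430,312),farR=(438,355),nearL=(290,355),nearR=(298,390),toe=(260,383),tr1=(330,365),tr2=(410,345),gA=(262,450),gB=(283,515)).items(): print(n,(C@(dep(t,u/5+270,v/5+140)-O)).round(4))
```

```text
tip [0.43162686 0.00700383 0.005     ] tool frame tip [  3.27696495  -0.66689744 109.8971343 ] nose [ 2.90057004 -4.51044963 21.37366226] [[0.965, 0.003, -0.264], [0.264, -0.001, 0.965], [0.003, -1.0, -0.002]]
trough w2 380 [ 0.0095 -0.026   0.0673]
trough w2 400 [ 0.0092 -0.0333  0.0685]
trough w2 420 [ 0.0092 -0.0431  0.0669]
trough w2 440 [ 0.0089 -0.0505  0.0682]
trough w2 460 [ 0.0086 -0.0581  0.0693]
trough w2 480 [ 0.0084 -0.0668  0.0694]
trough w2 500 [ 0.0085 -0.077   0.0677]
trough w2 520 [ 0.0083 -0.0857  0.0679]
trough w2 540 [ 0.008  -0.0943  0.0684]
trough w2 560 [ 0.0078 -0.1027  0.069 ]
trough sc [-0.0029 -0.0267  0.0687]
trough sc [-0.0011 -0.0371  0.0676]
trough sc [-0.0008 -0.0478  0.068 ]
trough sc [-0.0016 -0.0587  0.0697]
trough sc [-0.0019 -0.0694  0.0707]
trough sc [-0.0007 -0.0797  0.0702]
trough sc [ 0.0028 -0.0896  0.0672]
trough sc [ 0.0008 -0.1004  0.0701]
saddlefar [ 0.0209 -0.113   0.0986]
saddlefar2 [-0.0102 -0.1128  0.0819]
saddlenear [ 0.0174 -0.0012  0.0939]
gripA [-0.0511  0.0431  0.1857]
gripB [-0.0983  0.0453  0.1823]
post [-0.0002 -0.1005  0.0252]
toe [ 0.0989  0.0494 -0.0022]
farL [ 0.0201 -0.1125  0.0966]
farR [-0.0136 -0.1089  0.1012]
nearL [0.015  0.0016 0.1017]
nearR [-0.0126  0.0025  0.1002]
toe [0.0001 0.029  0.0965]
tr1 [ 0.0005 -0.0303  0.0719]
tr2 [-0.0002 -0.0942  0.0771]
gA [-0.0498  0.0496  0.1835]
gB [-0.0993  0.0471  0.1847]
```

>>> step_arm([
  [[0, 2, 0], [5, -40, -5], 1],
  [[0, 2, 0], [10, -80, -20], 1],
  [[0, 2, 0], [15, -116, -40], 1],
  [[0, 2, 0], [20, -126, -80], 1],
  [[0, 2, 0], [25, -126, -121], 1],
  [[0, 2, 0], [28, -126, -162], 1],
  [[0, 2, 0], [30, -126, -203], 1],
  [[0, 2, 0], [32, -126, -244], 1],
  [[0, 2, 0], [33, -126, -285], 1],
  [[0, 2, 0], [33, -126, -325], 1],
])

```text
time: 5.03
eef_pos: [0.5724, -0.4053, 0.2546]
tcp_rot: [-0.701, -0.08, 0.083, 0.704]
contact_force: [0.5, 0.1, -1.1]
opening: 0.159
```

Run:
```python
from h import *
from plant import ctrl
s=ctrl.get_state();print(s["time"],s["eef_pos"],s["opening"]*85,s["contact_force"])
w=shot("wrist","w6"); s=ctrl.get_state();print(s["eef_pos"])
print(move(target=[.5775,-.4175,.16]),Ro.from_quat(s["tcp_rot"]).as_matrix().round(3))
```

```text
5.0333 [ 0.57238935 -0.40525219  0.25459723] 13.498233669666181 [ 0.46684958  0.09645748 -1.06464039]
[ 0.57246021 -0.41255585  0.25255771]
(array([ 4.16504839, 92.54275309, -5.93843043]), array([0., 0., 0.])) [[ 0.974 -0.004 -0.225]
 [ 0.225 -0.001  0.974]
 [-0.004 -1.    -0.   ]]
```

View pics/w6.png

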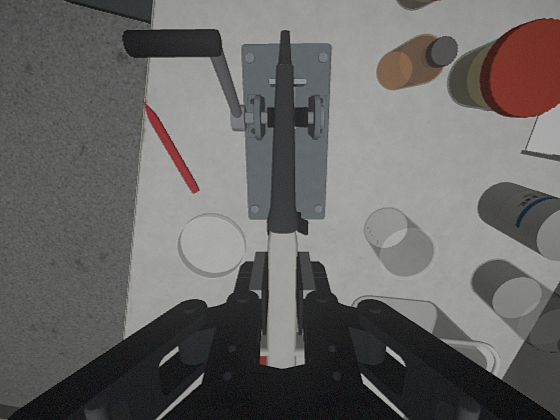

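Run:
```python
from h import *
w=load("w6"); i=w["p"]
cv2.imwrite("pics/w6a.png",cv2.resize(i[20:260,220:350,::-1],None,fx=4,fy=2.5,interpolation=cv2.INTER_CUBIC))
cv2.imwrite("pics/w6b.png",cv2.resize(i[20:150,220:350,::-1],None,fx=4.6,fy=4.6,interpolation=cv2.INTER_CUBIC))
```

```text
(no output)
```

View pics/w6b.png

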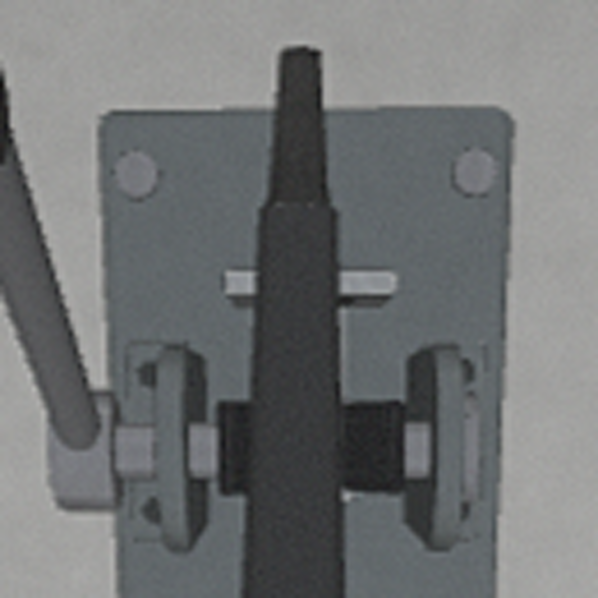

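Run:
```python
from h import *
from plant import ctrl
w=load("w6"); s=ctrl.get_state(); p=s["eef_pos"]; R=Ro.from_quat(s["tcp_rot"]).as_matrix()
q=lambda u,v:(u/4.6+220,v/4.6+20)
f=lambda X:(R.T@(X-p)*1000).round(1)
print("toe in tool",f(ray(w,q(310.5,297),.098)),f(dep(w,*q(240,283))),f(dep(w,*q(380,283))))
print("saddle",f(ray(w,q(311,402),.1)),f(ray(w,q(311,495),.1)), dep(w,*q(230,440)),dep(w,*q(395,440)))
print("toeworld",ray(w,q(310.5,297),.098))
print("screws",[ray(w,q(*a),.01).round(4).tolist() for a in [(137,174),(475,172)]])
print("tip tool",f(ray(w,(285.5,29.5),p[2]+.0007)))
```

```text
toe in tool [  8.2 154.5 106.1] [ -5.8 152.7 108.5] [ 21.8 152.7 108.6]
saddle [  8.4 152.5  86.2] [  8.6 152.5  68. ] [ 0.5464748  -0.33757426  0.10345603] [ 0.57890555 -0.33002319  0.10199492]
toeworld [ 0.5559898  -0.30747763  0.098     ]
screws [[0.5069, -0.2836, 0.01], [0.5893, -0.2639, 0.01]]
tip tool [  4.3  -0.7 117.6]
```

Run:
```python
from h import *
print(move(target=[.5779,-.4185,.125]))
```

```text
(array([  4.46806519, 127.5419614 ,  -6.9984298 ]), array([0., 0., 0.]))
```

>>> step_arm([
  [[0, 0, 0], [4, 40, -7], 1],
  [[0, 0, 0], [4, 80, -7], 1],
  [[0, 0, 0], [4, 110, -7], 1],
  [[0, 0, 0], [4, 128, -7], 1],
  [[0, 0, 0], [4, 128, -7], 1],
  [[0, 0, 0], [4, 128, -7], 1],
])

```text
time: 5.58
eef_pos: [0.5768, -0.4084, 0.1265]
tcp_rot: [-0.7, -0.08, 0.083, 0.704]
contact_force: [0.3, 0.5, -0.6]
opening: 0.16
```

Run:
```python
from h import *
from plant import ctrl
s=ctrl.get_state();print(s["time"],s["eef_pos"],s["opening"]*85,s["contact_force"])
w=shot("wrist","w7"); s=ctrl.get_state();print(s["eef_pos"])
i=w["p"]
cv2.imwrite("pics/w7b.png",cv2.resize(i[0:180,200:370,::-1],None,fx=4,fy=3.3,interpolation=cv2.INTER_CUBIC))
c=shot("scene","s7"); i=cv2.imread("pics/s7.png")[190:330,260:420]; cv2.imwrite("pics/s7a.png",cv2.resize(i,None,fx=4,fy=4,interpolation=cv2.INTER_CUBIC))
```

```text
5.5833 [ 0.57680697 -0.40840776  0.12653296] 13.580153019838304 [ 0.25629451  0.47315164 -0.64616357]
[ 0.57820435 -0.40960994  0.12964063]
```

View pics/w7b.png

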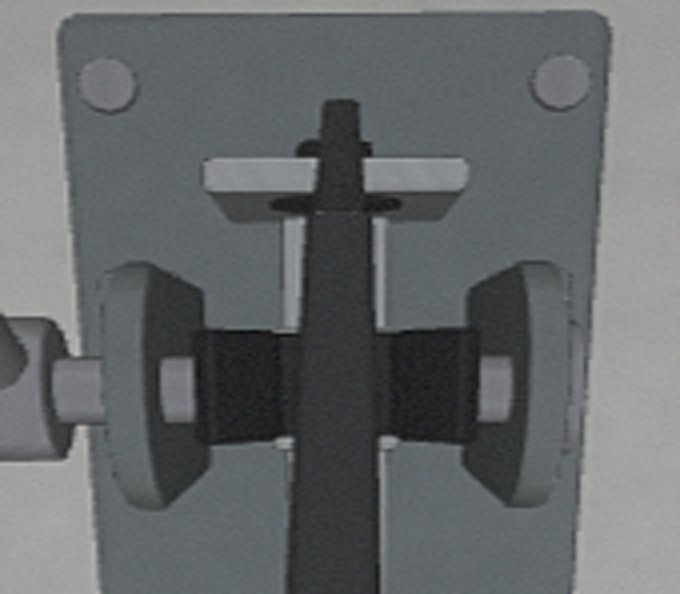

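View pics/s7a.png

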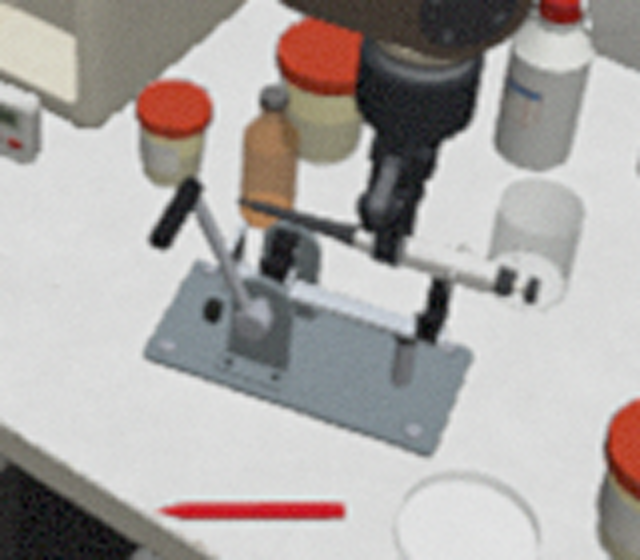

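Run:
```python
from h import *
from plant import ctrl
w=load("w7"); s=ctrl.get_state(); p0=np.array([.57681,-.40841,.12653]);p=s["eef_pos"]; R=Ro.from_quat(s["tcp_rot"]).as_matrix()
q=lambda u,v:(u/4+200,v/3.3)
f=lambda X,p=p0:(R.T@(X-p)*1000).round(1)
print(p,R.round(3).tolist())
print("toe edge",f(ray(w,q(336,190),.098)),"now",f(ray(w,q(336,190),.098),p),"face bottom",dep(w,*q(230,205)),dep(w,*q(230,190)),dep(w,*q(440,190)))
print("tip",f(ray(w,q(340,100),p0[2]+.0007)))
print("saddle",dep(w,*q(240,390)),dep(w,*q(430,390)),dep(w,*q(240,335)),dep(w,*q(240,435)), dep(w,*q(295,250)))
```

```text
[ 0.57900583 -0.41037069  0.13165035] [[0.973, 0.001, -0.229], [0.229, -0.001, 0.973], [0.001, -1.0, -0.002]]
toe edge [  2.7  28.4 103.6] now [  1.   33.5 106.1] face bottom [ 0.54148522 -0.3106194   0.08404851] [ 0.54250631 -0.3100484   0.09814515] [ 0.56872523 -0.30385708  0.09768417]
tip [  3.1  -0.9 109.8]
saddle [ 0.5500401  -0.33889778  0.09998354] [ 0.57500561 -0.33310727  0.09825701] [ 0.54811995 -0.33061183  0.09763988] [ 0.5514739  -0.34594439  0.09924804] [ 0.55110914 -0.31415449  0.06878021]
```

>>> step_arm([
  [[0, 0, 0], [-2, 0, -7], 1],
  [[0, 0, 0], [-2, 0, -7], 1],
  [[0, 0, 0], [-2, 0, -7], 1],
  [[0, 0, 0], [-2, 0, -7], 1],
])

```text
time: 6.02
eef_pos: [0.5784, -0.4178, 0.1316]
tcp_rot: [0.703, 0.082, -0.081, -0.702]
contact_force: [1.1, -0.5, -0.3]
opening: 0.16
```

Run:
```python
from h import *
from plant import ctrl
s=ctrl.get_state();p0=s["eef_pos"];print(s["time"],p0,s["dq"].round(3))
w=shot("wrist","w8"); s=ctrl.get_state();print(s["eef_pos"])
i=w["p"]
cv2.imwrite("pics/w8b.png",cv2.resize(i[0:180,200:370,::-1],None,fx=4,fy=3.3,interpolation=cv2.INTER_CUBIC))
```

```text
6.0167 [ 0.57840958 -0.4178002   0.13163651] [ 0.004  0.003  0.01  -0.001 -0.     0.001]
[ 0.57828304 -0.41756546  0.13121633]
```

View pics/w8b.png

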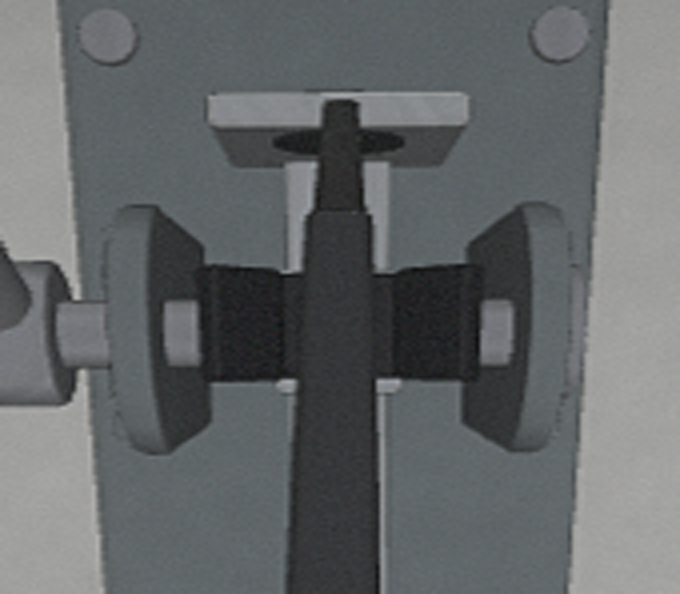

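Run:
```python
from h import *
from plant import ctrl
w=load("w8"); s=ctrl.get_state(); p0=np.array([.57841,-.41780,.13164]); R=Ro.from_quat(s["tcp_rot"]).as_matrix()
q=lambda u,v:(u/4+200,v/3.3)
f=lambda X,p=p0:(R.T@(X-p)*1000).round(1)
print("toe edge",f(ray(w,q(338,125),.098)),f(dep(w,*q(230,125))),f(dep(w,*q(445,125))),f(dep(w,*q(235,145))))
print("tip",f(ray(w,q(341,100),p0[2]+.0007)))
print("saddle",f(ray(w,q(340,270),.099)),f(ray(w,q(340,380),.099)),f(dep(w,*q(340,300))))
print("pip at nose",f(ray(w,q(341,300),p0[2]+.0015)),f(ray(w,q(337,500),p0[2]+.003)))
```

```text
toe edge [  3.1  33.5 113.2] [-10.8  32.9 113.1] [ 17.   34.4 113.3] [-11.2  47.5 112.8]
tip [  3.1  -0.8 109.6]
saddle [ 3.4 32.6 92.1] [ 3.4 32.6 75. ] [ 3.  -6.7 85.9]
pip at nose [ 3.2 -1.6 86.1] [ 2.8 -3.1 60.1]
```

>>> step_arm([
  [[0, 0, 0], [0, 20, 0], 1],
  [[0, 0, 0], [0, 36, 0], 1],
  [[0, 0, 0], [0, 42, 0], 1],
  [[0, 0, 0], [0, 42, 0], 1],
  [[0, 0, 0], [0, 42, 0], 1],
])

```text
time: 6.48
eef_pos: [0.578, -0.4164, 0.0873]
tcp_rot: [-0.702, -0.081, 0.082, 0.703]
contact_force: [1.9, 1.6, -2.3]
opening: 0.163
```

>>> step_arm([
  [[0, 0, 0], [0, 1, 0], 1],
  [[0, 0, 0], [0, 2, 0], 1],
  [[0, 0, 0], [0, 2, 0], 1],
  [[0, 0, 0], [0, 2, 0], 1],
])

```text
time: 6.82
eef_pos: [0.5783, -0.4176, 0.0871]
tcp_rot: [0.703, 0.082, -0.081, -0.702]
contact_force: [0.8, 0.0, -0.8]
opening: 0.161
```

Run:
```python
from h import *
from plant import ctrl
s=ctrl.get_state();p0=s["eef_pos"];print(s["time"],p0,s["contact_force"],s["opening"])
w=shot("wrist","w9")
i=w["p"]
cv2.imwrite("pics/w9b.png",cv2.resize(i[0:180,200:370,::-1],None,fx=4,fy=3.3,interpolation=cv2.INTER_CUBIC))
c=shot("scene","s9"); i=cv2.imread("pics/s9.png")[190:330,260:420]; cv2.imwrite("pics/s9a.png",cv2.resize(i,None,fx=4,fy=4,interpolation=cv2.INTER_CUBIC))
```

```text
6.8167 [ 0.57828052 -0.41764714  0.08711137] [ 0.77132321  0.00781126 -0.84981091] 0.16066116921163914
```

View pics/w9b.png

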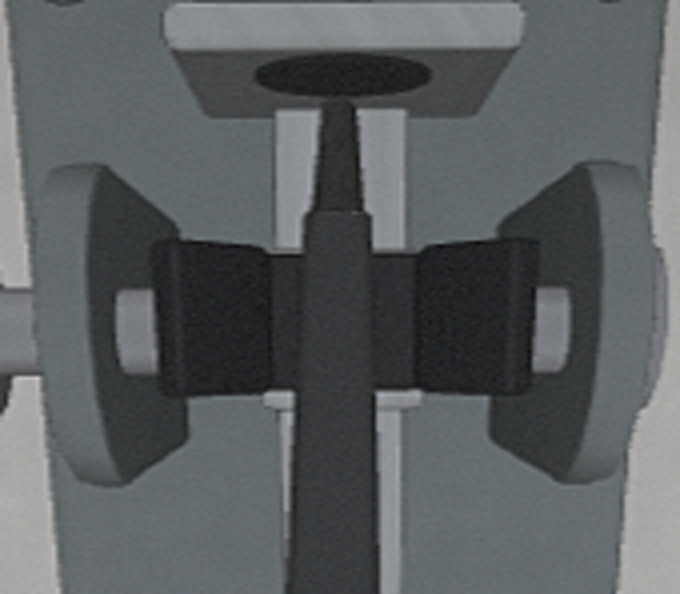

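View pics/s9a.png

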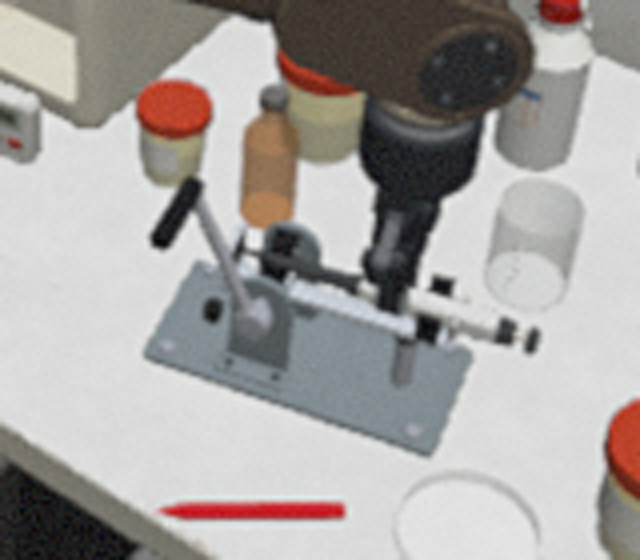

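Run:
```python
from h import *
from plant import ctrl
w=load("w9"); s=ctrl.get_state(); p0=np.array([.57828,-.41765,.08711]); R=Ro.from_quat(s["tcp_rot"]).as_matrix()
q=lambda u,v:(u/4+200,v/3.3)
f=lambda X,p=p0:(R.T@(X-p)*1000).round(1)
for n,(u,v) in dict(disc=(343,75),disctop=(343,58),discbot=(343,92),left=(280,75),plate=(230,46),platebot=(240,113),tip=(340,110),tip2=(340,130),nose=(340,230),sadL=(220,320),sadR=(470,320),slotL=(287,320),slotR=(393,320)).items(): print(n,dep(w,*q(u,v)).round(4),f(dep(w,*q(u,v))))
```

```text
disc [ 0.5558 -0.3078  0.0894] [  3.3  -2.4 112. ]
disctop [ 0.5557 -0.3077  0.0967] [  3.2  -9.7 112.1]
discbot [ 0.5559 -0.3078  0.0807] [  3.4   6.3 112. ]
left [ 0.5497 -0.3095  0.0907] [ -3.   -3.7 111.8]
plate [ 0.5452 -0.3096  0.0992] [ -7.4 -12.2 112.7]
platebot [ 0.5441 -0.3102  0.0662] [ -8.7  20.8 112.4]
tip [ 0.5565 -0.312   0.0916] [  3.   -4.6 107.8]
tip2 [ 0.557  -0.3141  0.091 ] [  3.   -4.  105.7]
nose [ 0.5596 -0.3253  0.093 ] [ 3.  -6.  94.2]
sadL [ 0.5501 -0.3385  0.0982] [ -9.3 -11.2  83.5]
sadR [ 0.575  -0.3327  0.0981] [ 16.3 -11.1  83.4]
slotL [ 0.5563 -0.3367  0.0833] [-2.9  3.7 83.8]
slotR [ 0.568  -0.334   0.0832] [ 9.1  3.8 83.8]
```

>>> step_arm([
  [[0, 0, 0], [0, 1, 1], 1],
  [[0, 0, 0], [0, 1.5, 2], 1],
  [[0, 0, 0], [0, 1.5, 2.5], 1],
  [[0, 0, 0], [0, 1.5, 2.5], 1],
])

```text
time: 7.25
eef_pos: [0.5777, -0.415, 0.0851]
tcp_rot: [0.703, 0.082, -0.081, -0.702]
contact_force: [2.1, -0.6, -0.1]
opening: 0.163
```

>>> step_arm([
  [[0, 0, 0], [0, 1, 0.5], 1],
  [[0, 0, 0], [0, 1, 0.5], 1],
  [[0, 0, 0], [0, 1, 0.5], 0.7],
  [[0, 0, 0], [0, 1, 0.5], 0.6],
  [[0, 0, 0], [0, 1, 0.5], 0.6],
  [[0, 0, 0], [0, 1, 0.5], 0.6],
])

```text
time: 7.75
eef_pos: [0.577, -0.4141, 0.0834]
tcp_rot: [-0.702, -0.081, 0.082, 0.703]
contact_force: [0.0, -1.2, -0.2]
opening: 0.401
```

Run:
```python
from h import *
from plant import ctrl
s=ctrl.get_state();p0=s["eef_pos"];print(s["time"],p0,s["contact_force"],s["opening"])
w=shot("wrist","w10")
i=w["p"]
cv2.imwrite("pics/w10b.png",cv2.resize(i[0:300,200:370,::-1],None,fx=4,fy=2,interpolation=cv2.INTER_CUBIC))
```

```text
7.75 [ 0.57700621 -0.41408653  0.08338063] [ 0.02517911 -1.18829387 -0.16249269] 0.4007747055175942
```

View pics/w10b.png

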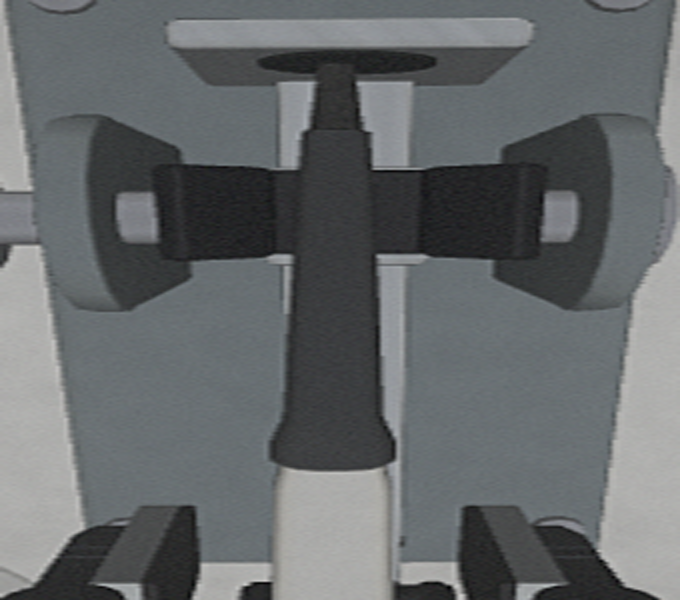

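>>> step_arm([
  [[0, 0, 0], [0, -20, 0], 0.6],
  [[0, 0, 0], [0, -60, 0], 0.6],
  [[0, 0, 0], [0, -100, 0], 0.8],
  [[0, 0, 0], [0, -140, 0], 1],
  [[0, 0, 0], [0, -170, 0], 1],
  [[0, 0, 0], [0, -170, 0], 1],
])

```text
time: 8.3
eef_pos: [0.58, -0.4168, 0.2648]
tcp_rot: [0.707, 0.085, -0.078, -0.698]
contact_force: [1.0, 0.1, 2.0]
opening: 0.003
```

```bash
cat >> h.py <<'E'
XC=np.array([np.cos(np.radians(13.3)),np.sin(np.radians(13.3)),0]); YC=np.array([-XC[1],XC[0],0]); ZC=np.array([0,0,1.])
HO=np.array([.5594,-.3369,0])
def c2w(x,y,z): return HO+XC*x+YC*y+ZC*z
def w2c(X): return np.array([XC,YC,ZC])@(np.array(X)-HO)
def toolR(tau):  # degrees tilt toward cradle +y, jaws along XC
    R=np.column_stack([XC,-ZC,np.cross(XC,-ZC)])
    return Ro.from_matrix(R)*Ro.from_euler('x',tau,degrees=True)
def rows(wps,p=None,q=None):
    from plant import ctrl
    s=ctrl.get_state(); p=s["eef_pos"] if p is None else p; R0=Ro.from_quat(s["tcp_rot"] if q is None else q)
    for P,R in wps:
        print("turn",(R0.inv()*R).as_rotvec(degrees=True).round(1).tolist(),"shift",(R0.inv().apply(P-p)*1000).round(1).tolist())
E
python3 - <<'E'
from h import *
from plant import ctrl
w=shot("wrist","w11"); c=shot("scene","s11"); i=cv2.imread("pics/s11.png")[190:330,260:420]; cv2.imwrite("pics/s11a.png",cv2.resize(i,None,fx=4,fy=4,interpolation=cv2.INTER_CUBIC))
s=ctrl.get_state();print(s["time"],s["eef_pos"],w2c(s["eef_pos"]),s["opening"])
print((Ro.from_quat(s["tcp_rot"])).as_matrix().round(3).tolist(),toolR(0).as_matrix().round(3).tolist())
d=np.array([0,np.sin(np.radians(40)),-np.cos(np.radians(40))])
B=np.array([-.084,.051,.178]); 
rows([(c2w(*(B-.05*d)),toolR(40)),(c2w(*(B-.02*d)),toolR(40))])
E
```

```text
8.4 [ 0.57801153 -0.41493906  0.25664471] [ 1.59481162e-04 -8.02275414e-02  2.56644708e-01] 0.0014526978689833657
[[0.973, 0.003, -0.229], [0.229, -0.003, 0.973], [0.002, -1.0, -0.004]] [[0.973, 0.0, -0.23], [0.23, 0.0, 0.973], [0.0, -1.0, 0.0]]
turn [40.2, -0.0, 0.2] shift [-84.4, 39.8, 99.2]
turn [40.2, -0.0, 0.2] shift [-84.4, 62.7, 118.5]
```

View pics/w11.png

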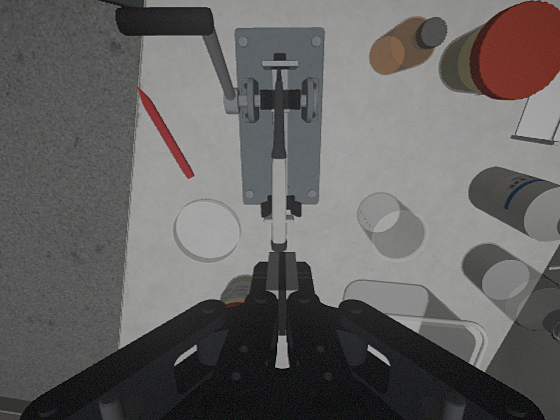

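View pics/s11a.png

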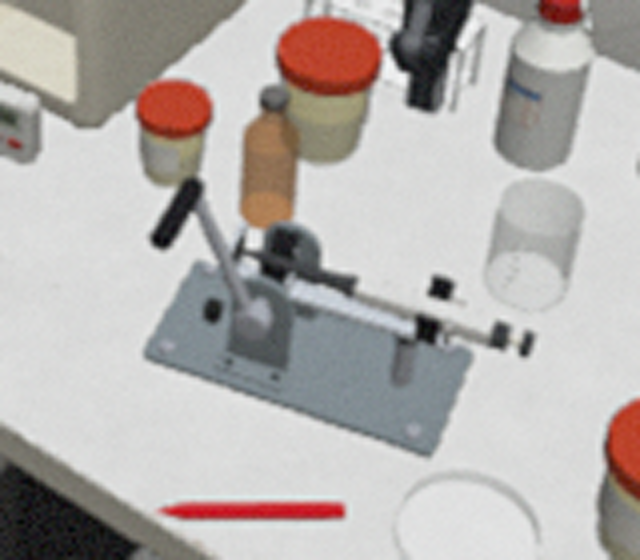

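>>> step_arm([
  [[7, 0, 0], [-30, 0, 10], 1],
  [[14, 0, 0], [-60, 5, 30], 1],
  [[21, 0, 0], [-84, 15, 55], 1],
  [[28, 0, 0], [-84, 30, 85], 1],
  [[35, 0, 0], [-84, 40, 99], 1],
  [[40, 0, 0], [-84, 40, 99], 1],
  [[40, 0, 0], [-84, 40, 99], 1],
  [[40, 0, 0], [-84, 40, 99], 1],
])

```text
time: 9.07
eef_pos: [0.4722, -0.3369, 0.2109]
tcp_rot: [-0.419, -0.047, 0.105, 0.901]
contact_force: [-1.0, -0.2, 0.4]
opening: -0.001
```

Run:
```python
from h import *
from plant import ctrl
s=ctrl.get_state();print(s["time"],s["qpos"].round(2),s["contact_force"])
w=shot("wrist","w12"); c=shot("scene","s12"); i=cv2.imread("pics/s12.png")[150:330,220:420]; cv2.imwrite("pics/s12a.png",cv2.resize(i,None,fx=3.3,fy=3.3,interpolation=cv2.INTER_CUBIC))
s=ctrl.get_state();print(s["time"],s["eef_pos"],w2c(s["eef_pos"]))
print(Ro.from_quat(s["tcp_rot"]).as_euler('xyz'),(toolR(40).inv()*Ro.from_quat(s["tcp_rot"])).as_rotvec(degrees=True))
```

```text
9.0667 [-0.91  0.43  1.55  0.28  1.82 -1.16] [-0.97169774 -0.17706734  0.40653916]
9.1667 [ 0.4730924  -0.33714002  0.21373877] [-0.08404795  0.01962146  0.21373877]
[-8.74023263e-01  7.84590233e-05  2.31272248e-01] [-0.07784222  0.04050324 -0.02807445]
```

View pics/w12.png

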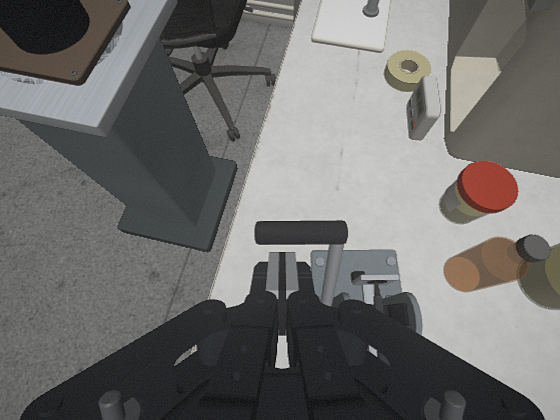

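View pics/s12a.png

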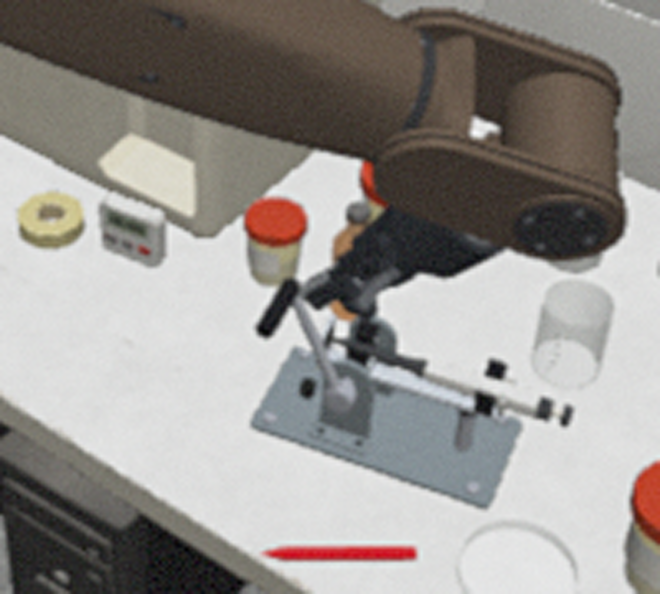

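```bash
cat >> h.py <<'E'
def press(q,over=0.0):
    th=.44+q; tau=40*(1-q/1.32)
    t=np.radians(tau); d=np.array([0,np.sin(t),-np.cos(t)])
    B=np.array([-.084,.115*np.sin(th),.075+.115*np.cos(th)])
    P=B-(.008-over)*d
    return c2w(*P),toolR(tau)
E
python3 - <<'E'
from h import *
rows([(lambda a:(a[0]-.02*a[1].apply([0,1,0]),a[1]))(press(.02))]+[press(q) for q in (.0,.05,.10,.16,.22,.28,.34,.40)])
E
```

```text
turn [-0.5, -0.0, 0.0] shift [0.0, 19.5, 1.5]
turn [0.1, -0.0, 0.0] shift [0.0, 37.4, 0.2]
turn [-1.4, -0.0, 0.0] shift [0.0, 42.7, 2.7]
turn [-3.0, -0.0, 0.0] shift [0.0, 48.1, 5.0]
turn [-4.8, -0.0, 0.0] shift [0.0, 54.7, 7.3]
turn [-6.6, -0.0, 0.0] shift [0.0, 61.4, 9.2]
turn [-8.4, -0.0, 0.0] shift [0.0, 68.3, 10.7]
turn [-10.2, -0.0, 0.0] shift [0.0, 75.1, 11.8]
turn [-12.0, -0.0, 0.0] shift [-0.0, 82.1, 12.5]
```

>>> step_arm([
  [[0, 0, 0], [0, 20, 1], 1],
  [[0, 0, 0], [0, 36, 1], 1],
  [[-1.4, 0, 0], [0, 43, 2.7], 1],
  [[-3, 0, 0], [0, 48, 5], 1],
  [[-4.8, 0, 0], [0, 55, 7.3], 1],
  [[-6.6, 0, 0], [0, 61.5, 9.2], 1],
  [[-8.4, 0, 0], [0, 68.5, 10.7], 1],
  [[-10.2, 0, 0], [0, 75, 11.8], 1],
])

```text
time: 9.83
eef_pos: [0.4602, -0.2822, 0.1664]
tcp_rot: [-0.501, -0.059, 0.1, 0.858]
contact_force: [-1.9, -0.5, 3.1]
opening: -0.001
```

Run:
```python
from h import *
from plant import ctrl
s=ctrl.get_state();print(s["time"],s["contact_force"],w2c(s["eef_pos"]))
c=shot("scene","s13"); i=cv2.imread("pics/s13.png")[150:330,220:420]; cv2.imwrite("pics/s13a.png",cv2.resize(i,None,fx=3.3,fy=3.3,interpolation=cv2.INTER_CUBIC))
s=ctrl.get_state();print(s["time"],s["contact_force"],w2c(s["eef_pos"]),(toolR(0).inv()*Ro.from_quat(s["tcp_rot"])).as_rotvec(degrees=True))
rows([press(q) for q in (.34,.40,.46,.53,.6,.67,.74,.81,.88,.95)])
```

```text
9.8333 [-1.91347853 -0.50760215  3.1407089 ] [-0.08395447  0.07606609  0.16642292]
9.8833 [-0.64999294 -1.35320073  0.90402285] [-0.08373243  0.07760817  0.16586213] [29.41617307 -0.07609018 -0.03928078]
turn [0.3, 0.1, 0.0] shift [-0.3, 1.5, -1.7]
turn [-1.5, 0.1, 0.0] shift [-0.3, 8.2, 0.3]
turn [-3.4, 0.1, 0.0] shift [-0.3, 15.0, 1.8]
turn [-5.5, 0.1, 0.0] shift [-0.3, 23.0, 3.1]
turn [-7.6, 0.1, 0.0] shift [-0.3, 31.1, 3.8]
turn [-9.7, 0.1, 0.0] shift [-0.3, 39.2, 4.0]
turn [-11.8, 0.1, 0.0] shift [-0.3, 47.3, 3.5]
turn [-14.0, 0.1, 0.0] shift [-0.3, 55.3, 2.6]
turn [-16.1, 0.1, 0.0] shift [-0.3, 63.2, 1.0]
turn [-18.2, 0.1, 0.0] shift [-0.3, 71.0, -1.0]
```

View pics/s13a.png

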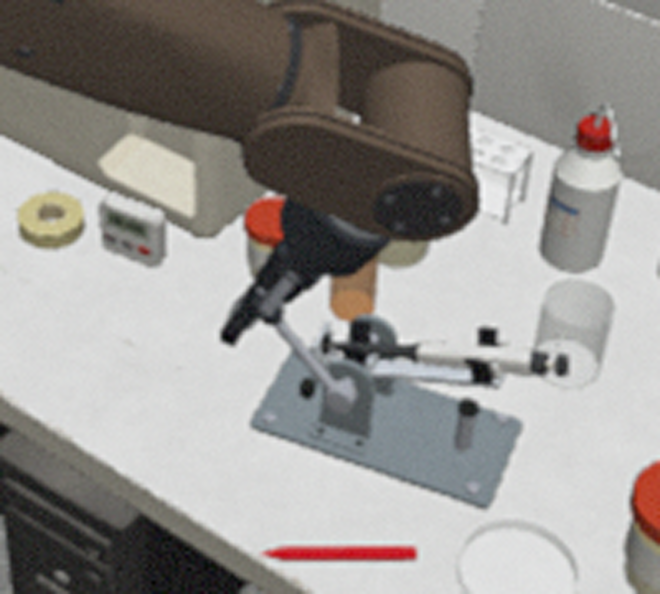

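>>> step_arm([
  [[-1.5, 0, 0], [0, 8, 0.3], 1],
  [[-3.4, 0, 0], [0, 15, 1.8], 1],
  [[-5.5, 0, 0], [0, 23, 3], 1],
  [[-7.6, 0, 0], [0, 31, 3.8], 1],
  [[-9.7, 0, 0], [0, 39, 4], 1],
  [[-11.8, 0, 0], [0, 47.5, 3.5], 1],
  [[-14, 0, 0], [0, 55.5, 2.6], 1],
  [[-16, 0, 0], [0, 63, 1], 1],
])

```text
time: 10.55
eef_pos: [0.4535, -0.25, 0.1117]
tcp_rot: [-0.614, -0.072, 0.09, 0.781]
contact_force: [-0.4, 1.2, 2.3]
opening: -0.001
```

Run:
```python
from h import *
from plant import ctrl
s=ctrl.get_state();print(s["time"],s["contact_force"],w2c(s["eef_pos"]))
c=shot("scene","s14"); i=cv2.imread("pics/s14.png")[150:330,220:420]; cv2.imwrite("pics/s14a.png",cv2.resize(i,None,fx=3.3,fy=3.3,interpolation=cv2.INTER_CUBIC))
s=ctrl.get_state();print(s["time"],s["contact_force"],w2c(s["eef_pos"]),(toolR(0).inv()*Ro.from_quat(s["tcp_rot"])).as_rotvec(degrees=True))
rows([press(q) for q in (.88,.95,1.02,1.09,1.16,1.23,1.28,1.32)]+[press(1.32,.004)])
```

```text
10.55 [-0.42415648  1.22180613  2.28451161] [-0.08310073  0.10897179  0.11166732]
10.6 [0.9157071  0.29226273 0.8684973 ] [-0.08355821  0.11041969  0.11008159] [13.61569169 -0.03404804 -0.06703166]
turn [-0.3, 0.0, 0.1] shift [-0.4, -1.4, -0.5]
turn [-2.4, 0.0, 0.1] shift [-0.4, 6.6, -0.4]
turn [-4.5, 0.0, 0.1] shift [-0.5, 14.7, -0.9]
turn [-6.6, 0.0, 0.1] shift [-0.5, 22.6, -1.9]
turn [-8.8, 0.0, 0.1] shift [-0.5, 30.5, -3.4]
turn [-10.9, 0.0, 0.1] shift [-0.5, 38.3, -5.5]
turn [-12.4, 0.0, 0.1] shift [-0.5, 43.7, -7.4]
turn [-13.6, 0.0, 0.1] shift [-0.5, 47.9, -9.0]
turn [-13.6, 0.0, 0.1] shift [-0.5, 51.8, -10.0]
```

View pics/s14a.png

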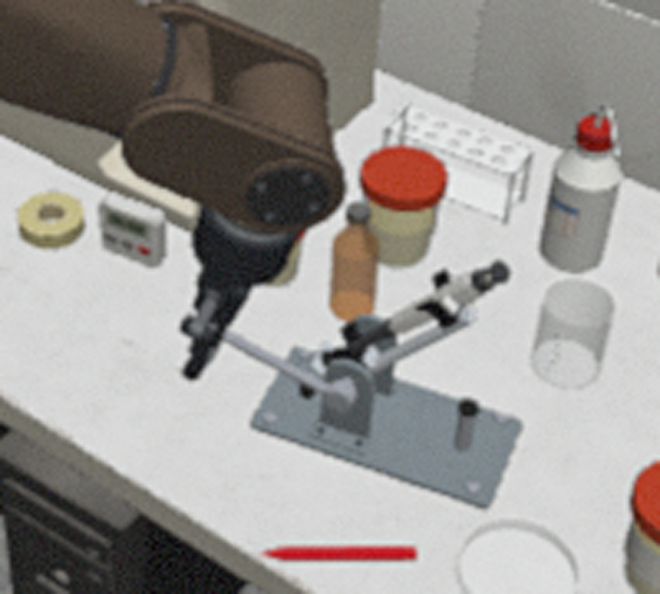

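>>> step_arm([
  [[-2.4, 0, 0], [0, 6.6, -0.4], 1],
  [[-4.5, 0, 0], [0, 14.7, -0.9], 1],
  [[-6.6, 0, 0], [0, 22.6, -1.9], 1],
  [[-8.8, 0, 0], [0, 30.5, -3.4], 1],
  [[-10.9, 0, 0], [0, 38, -5.5], 1],
  [[-12.4, 0, 0], [0, 43.5, -7.4], 1],
  [[-13.6, 0, 0], [0, 48, -9], 1],
  [[-13.6, 0, 0], [0, 51, -10], 1],
  [[-13.6, 0, 0], [0, 53, -10], 1],
  [[-13.6, 0, 0], [0, 53, -10], 1],
])

```text
time: 11.43
eef_pos: [0.453, -0.2476, 0.0607]
tcp_rot: [-0.701, -0.081, 0.082, 0.704]
contact_force: [-7.4, 7.3, 21.6]
opening: 0.0
```

Run:
```python
from h import *
from plant import ctrl
s=ctrl.get_state();print(s["time"],s["contact_force"],w2c(s["eef_pos"]))
c=shot("scene","s15"); i=cv2.imread("pics/s15.png")[150:330,220:420]; cv2.imwrite("pics/s15a.png",cv2.resize(i,None,fx=3.3,fy=3.3,interpolation=cv2.INTER_CUBIC))
s=ctrl.get_state();print(s["time"],s["contact_force"],w2c(s["eef_pos"]),(toolR(0).inv()*Ro.from_quat(s["tcp_rot"])).as_rotvec(degrees=True))
```

```text
11.4333 [-7.38629086  7.25258954 21.57476116] [-0.08303165  0.11142296  0.06068908]
11.4833 [-6.63237519  6.38366922 21.08550156] [-0.08304039  0.11142738  0.06065663] [0.28259463 0.01706157 0.0111688 ]
```

View pics/s15a.png

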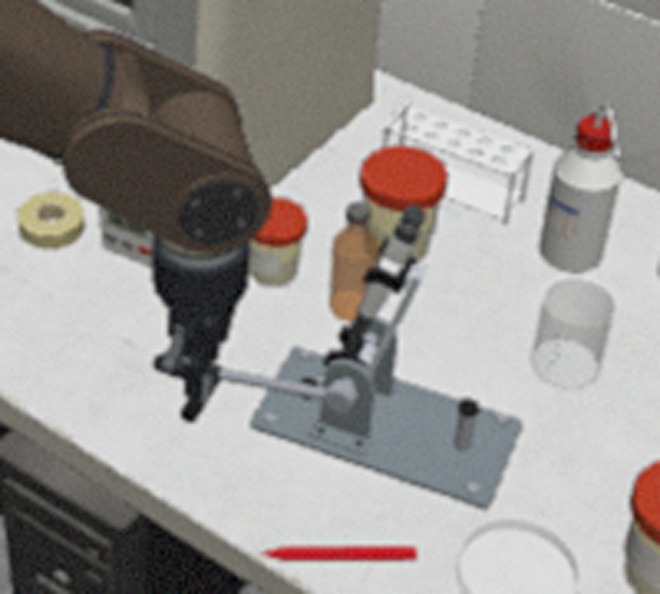

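>>> step_arm([
  [[0, 0, 0], [0, -20, 0], 1],
  [[0, 0, 0], [0, -60, 0], 1],
  [[0, 0, 0], [0, -100, 0], 0.8],
  [[0, 0, 0], [0, -140, 0], 0.6],
  [[0, 0, 0], [0, -180, 0], 0.45],
  [[0, 0, 0], [0, -220, 0], 0.45],
  [[0, 0, 0], [0, -250, 0], 0.45],
  [[0, 0, 0], [0, -250, 0], 0.45],
  [[0, 0, 0], [0, -250, 0], 0.45],
])

```text
time: 12.23
eef_pos: [0.453, -0.2489, 0.3097]
tcp_rot: [0.703, 0.083, -0.08, -0.702]
contact_force: [0.4, -0.1, -0.1]
opening: 0.55
```

Run:
```python
from h import *
from plant import ctrl
s=ctrl.get_state();print(s["time"],s["contact_force"],w2c(s["eef_pos"]))
w=shot("wrist","w16"); c=shot("scene","s16"); i=cv2.imread("pics/s16.png")[150:330,220:420]; cv2.imwrite("pics/s16a.png",cv2.resize(i,None,fx=3.3,fy=3.3,interpolation=cv2.INTER_CUBIC))
t=shot("top","t16")
s=ctrl.get_state()
rows([(c2w(0,-.0405,.30),toolR(14.3))])
```

```text
12.2333 [ 0.36514531 -0.0864474  -0.07150051] [-0.08326926  0.11005859  0.3097499 ]
turn [14.0, -0.1, -0.1] shift [84.7, 3.1, -152.2]
```

View pics/w16.png

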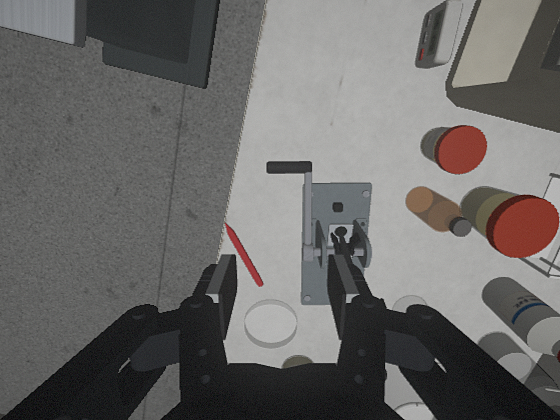

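View pics/s16a.png

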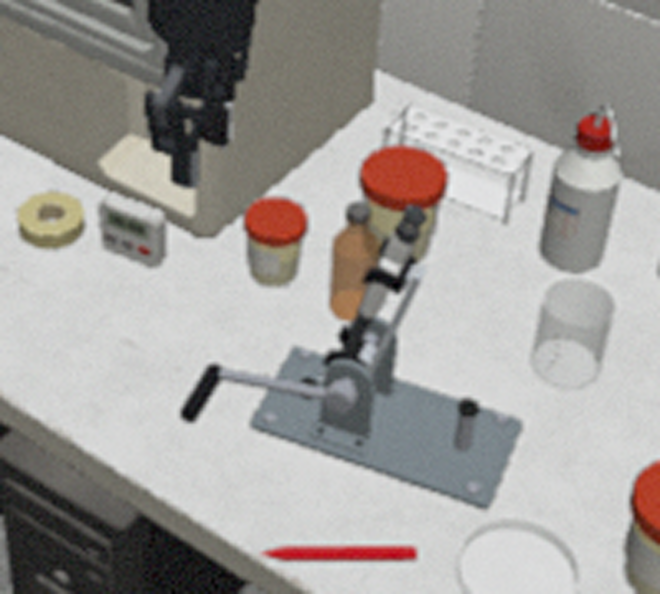

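Run:
```python
from h import *
s=load("s16"); t=load("t16")
ax=lambda z:c2w(0,.021-.248*z,.0507+.969*z)
P=np.array([ax(.208),ax(.177),ax(.155),ax(0.)])
print("scene",proj(s,P).round(1).tolist()); print("top",proj(t,P).round(1).tolist())
i=cv2.imread("pics/t16.png")[170:230,300:370]; cv2.imwrite("pics/t16a.png",cv2.resize(i,None,fx=8,fy=8,interpolation=cv2.INTER_CUBIC))
i=cv2.imread("pics/s16.png")[190:290,310:370]; cv2.imwrite("pics/s16b.png",cv2.resize(i,None,fx=6,fy=6,interpolation=cv2.INTER_CUBIC))
for u,v in [(344.8,215),(344.8,213)]: print(w2c(dep(s,u,v)))
```

```text
scene [[345.2, 212.4], [341.2, 220.4], [338.5, 226.0], [321.0, 261.4]]
top [[342.6, 208.7], [339.3, 209.8], [337.1, 210.6], [322.8, 215.4]]
[-0.00585088 -0.03200123  0.2485905 ]
[-0.00128631 -0.03019539  0.25098703]
```

View pics/t16a.png

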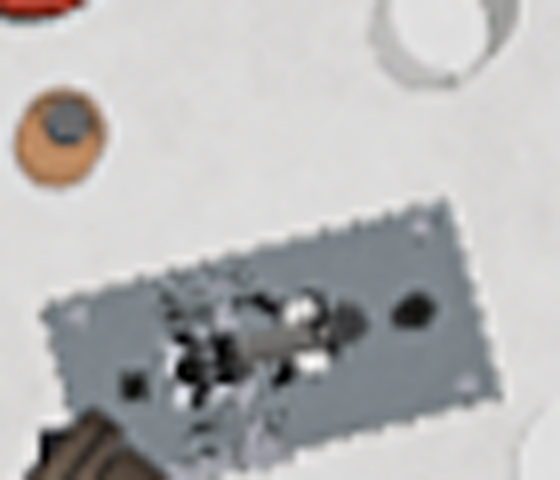

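View pics/s16b.png

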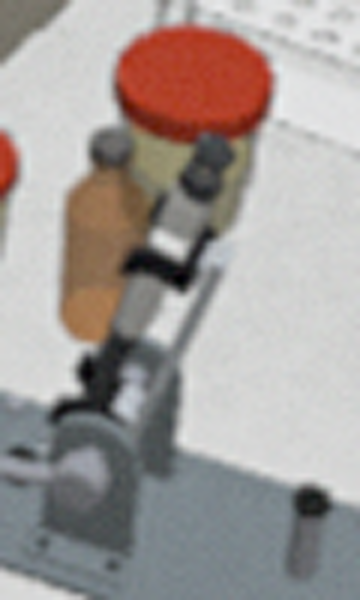

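>>> step_arm([
  [[3, 0, 0], [18, 0, -32], 0.45],
  [[6, 0, 0], [36, 0, -64], 0.45],
  [[9, 0, 0], [54, 0, -96], 0.45],
  [[12, 0, 0], [72, 2, -128], 0.45],
  [[14, 0, 0], [85, 3, -152], 0.45],
  [[14, 0, 0], [85, 3, -152], 0.45],
  [[14, 0, 0], [85, 3, -152], 0.45],
  [[14, 0, 0], [85, 3, -152], 0.45],
])

```text
time: 13.05
eef_pos: [0.569, -0.3761, 0.3001]
tcp_rot: [-0.609, -0.07, 0.092, 0.785]
contact_force: [0.3, -0.2, -0.5]
opening: 0.553
```

Run:
```python
from h import *
from plant import ctrl
s=ctrl.get_state();print(s["time"],s["dq"].round(2),w2c(s["eef_pos"]),s["qpos"].round(2))
w=shot("wrist","w17")
s=ctrl.get_state();p=s["eef_pos"];print(p,w2c(p),(toolR(14.3).inv()*Ro.from_quat(s["tcp_rot"])).as_rotvec(degrees=True))
ax=lambda z:c2w(0,.021-.248*z,.0507+.969*z)
print(proj(w,np.array([ax(.208),ax(.195),ax(.177),ax(.155)])).round(1).tolist(), proj(w,[p]))
```

```text
13.05 [ 0.01 -0.06  0.01  0.   -0.    0.  ] [ 0.00036551 -0.04034215  0.30009714] [-0.78  0.37  1.36  0.13  1.63 -1.02]
[ 0.56908826 -0.37571853  0.3016698 ] [ 0.00049822 -0.04000615  0.3016698 ] [-0.00684776  0.04732374  0.04214966]
[[279.0, 233.2], [279.2, 226.1], [279.4, 217.4], [279.6, 208.4]] [[278.96439147 265.67331972]]
```

View pics/w17.png

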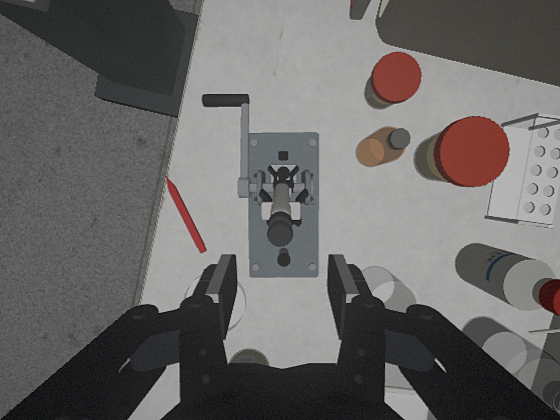

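Run:
```python
from h import *
ax=lambda z:c2w(-.002,.021-.248*z,.0507+.969*z)
rows([(ax(.2),toolR(14.3)),(ax(.162),toolR(14.3))])
```

```text
turn [0.0, -0.0, -0.0] shift [-2.5, 58.2, -3.1]
turn [0.0, -0.0, -0.0] shift [-2.4, 96.2, -3.0]
```

>>> step_arm([
  [[0, 0, 0], [-2.5, 15, -3], 0.45],
  [[0, 0, 0], [-2.5, 40, -3], 0.45],
  [[0, 0, 0], [-2.5, 60, -3], 0.45],
  [[0, 0, 0], [-2.5, 60, -3], 0.45],
])

```text
time: 13.43
eef_pos: [0.5623, -0.3623, 0.2398]
tcp_rot: [-0.608, -0.069, 0.093, 0.785]
contact_force: [-0.8, 0.7, -2.0]
opening: 0.549
```

Run:
```python
from h import *
from plant import ctrl
s=ctrl.get_state();print(s["time"],s["contact_force"],w2c(s["eef_pos"]))
w=shot("wrist","w18");c=shot("scene","s18"); i=cv2.imread("pics/s18.png")[150:300,280:400]; cv2.imwrite("pics/s18a.png",cv2.resize(i,None,fx=4,fy=4,interpolation=cv2.INTER_CUBIC))
ax=lambda z:c2w(-.002,.021-.248*z,.0507+.969*z)
rows([(ax(.162),toolR(14.3))])
print(proj(w,np.array([ax(.208),ax(.195),ax(.177),ax(.155)])).round(1).tolist())
```

```text
13.4333 [-0.82666848  0.66509982 -1.99356718] [-0.00296829 -0.0253644   0.23977437]
turn [0.1, -0.0, -0.0] shift [-0.1, 37.7, -0.5]
[[280.4, 282.6], [280.6, 269.2], [280.9, 253.6], [281.1, 238.2]]
```

View pics/w18.png

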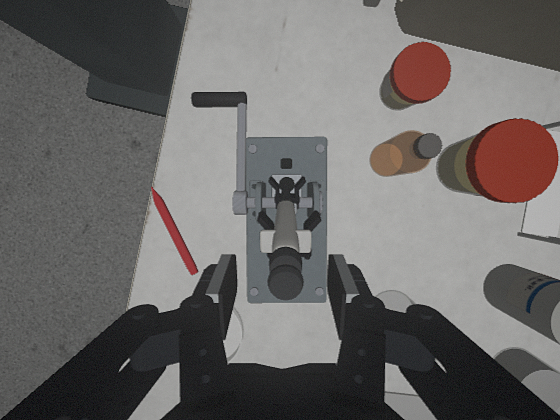

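View pics/s18a.png

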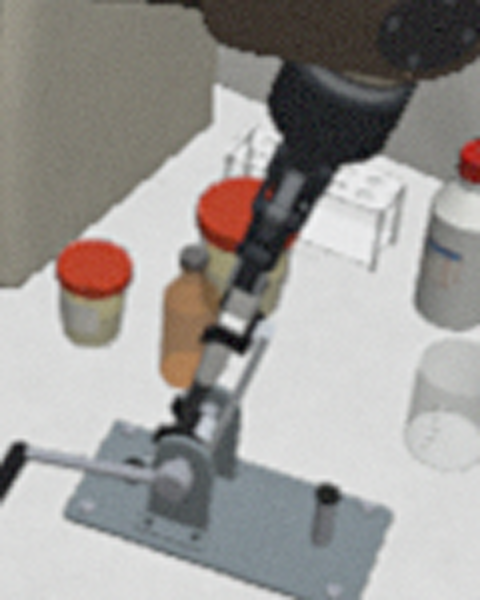

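>>> step_arm([
  [[0, 0, 0], [0, 15, 0], 0.45],
  [[0, 0, 0], [0, 30, 0], 0.45],
  [[0, 0, 0], [0, 37.5, 0], 0.45],
  [[0, 0, 0], [0, 37.5, 0], 0.45],
  [[0, 0, 0], [0, 37.5, 0], 0.7],
  [[0, 0, 0], [0, 37.5, 0], 1],
  [[0, 0, 0], [0, 37.5, 0], 1],
  [[0, 0, 0], [0, 37.5, 0], 1],
  [[0, 0, 0], [0, 37.5, 0], 1],
], newtons=50)

```text
time: 14.28
eef_pos: [0.563, -0.3575, 0.2091]
tcp_rot: [-0.611, -0.072, 0.09, 0.783]
contact_force: [0.4, -0.8, 4.4]
opening: 0.198
```

Run:
```python
from h import *
from plant import ctrl
s=ctrl.get_state();print(s["time"],s["contact_force"],w2c(s["eef_pos"]),s["opening"]*85)
w=shot("wrist","w19");c=shot("scene","s19"); i=cv2.imread("pics/s19.png")[150:300,280:400]; cv2.imwrite("pics/s19a.png",cv2.resize(i,None,fx=4,fy=4,interpolation=cv2.INTER_CUBIC))
```

```text
14.2833 [ 0.41875808 -0.82958398  4.39411256] [-0.00123183 -0.02087379  0.20906771] 16.804689451219687
```

View pics/w19.png

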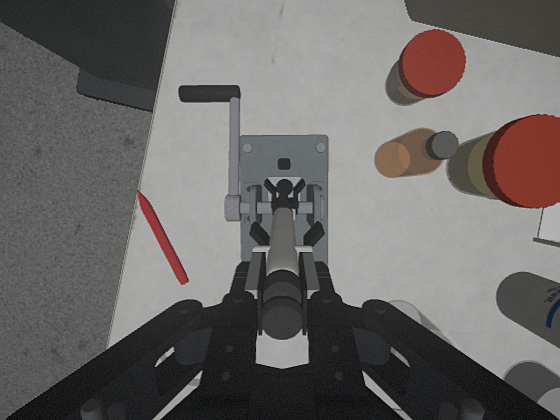

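View pics/s19a.png

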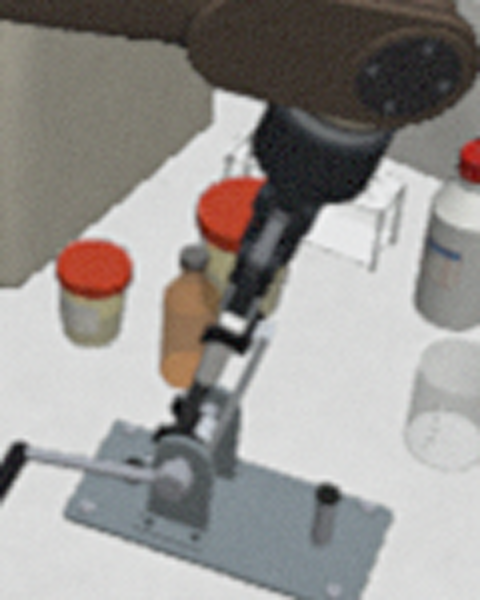

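>>> step_arm([
  [[0, 0, 0], [0, -6, 0], 1],
  [[0, 0, 0], [0, -14, 0], 1],
  [[0, 0, 0], [0, -22, 0], 1],
  [[0, 0, 0], [0, -28, 4], 1],
  [[0, 0, 0], [0, -34, 14], 1],
  [[0, 0, 0], [0, -40, 28], 1],
  [[0, 0, 0], [0, -50, 42], 1],
  [[0, 0, 0], [0, -60, 55], 1],
  [[0, 0, 0], [0, -60, 55], 1],
])

```text
time: 15.13
eef_pos: [0.554, -0.318, 0.2834]
tcp_rot: [-0.612, -0.073, 0.091, 0.783]
contact_force: [0.7, -0.5, -0.5]
opening: 0.199
```

Run:
```python
from h import *
from plant import ctrl
s=ctrl.get_state();print(s["time"],s["contact_force"],w2c(s["eef_pos"]),s["opening"]*85,s["qpos"].round(2))
w=shot("wrist","w20");c=shot("scene","s20"); i=cv2.imread("pics/s20.png")[150:300,260:400]; cv2.imwrite("pics/s20a.png",cv2.resize(i,None,fx=4,fy=4,interpolation=cv2.INTER_CUBIC))
```

```text
15.1333 [ 0.72593722 -0.53979303 -0.49116345] [-0.00087679  0.01960748  0.28342449] 16.880893587269775 [-0.74  0.27  1.51  0.14  1.56 -0.98]
```

View pics/w20.png

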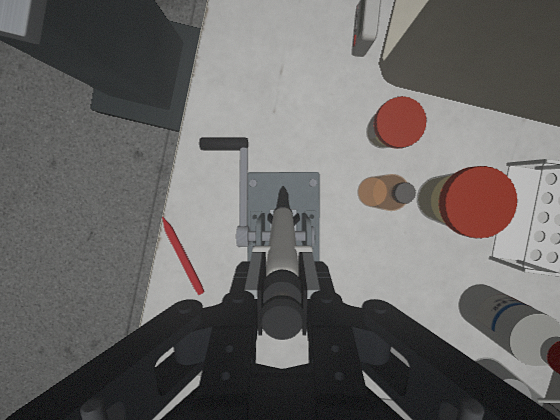

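View pics/s20a.png

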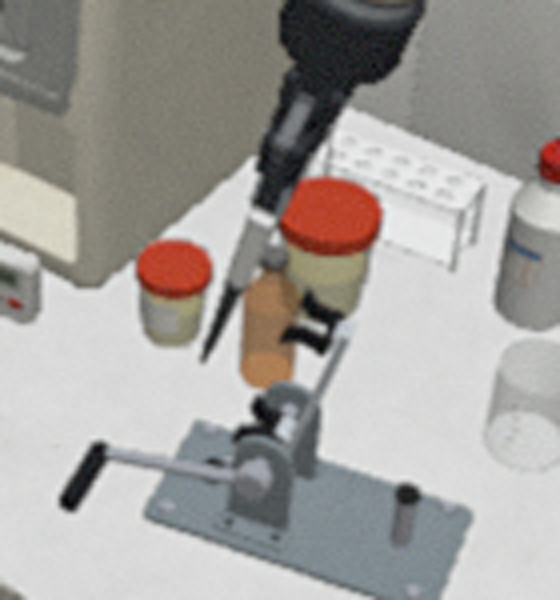

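Run:
```python
from h import *
RS=Ro.from_matrix(np.column_stack([[0,1,0],[0,0,-1],[-1,0,0]]))
rows([(np.array([.515,-.22,.36]),toolR(0)),(np.array([.48,-.10,.385]),Ro.from_matrix(np.column_stack([[np.cos(.7),np.sin(.7),0],[0,0,-1],[-np.sin(.7),np.cos(.7),0]]))),(np.array([.455,.10,.385]),RS)])
```

```text
turn [-14.1, -0.0, 0.0] shift [-14.7, -51.8, 121.6]
turn [-13.8, -26.7, 3.3] shift [-21.2, -45.8, 248.7]
turn [-11.9, -76.3, 9.4] shift [0.4, 2.9, 443.1]
```

>>> step_arm([
  [[-3, 0, 0], [0, -15, 8], 1],
  [[-6, 0, 0], [-3, -30, 20], 1],
  [[-10, 0, 0], [-7, -42, 45], 1],
  [[-14, 0, 0], [-10, -50, 75], 1],
  [[-14, -4, 0.5], [-14, -52, 105], 1],
  [[-14, -9, 1], [-16, -52, 135], 1],
  [[-14, -14, 1.6], [-18, -50, 165], 1],
  [[-14, -19, 2.3], [-20, -48, 195], 1],
  [[-13.8, -23, 2.8], [-21, -46, 222], 1],
  [[-13.8, -26.7, 3.3], [-21, -46, 249], 1],
])

```text
time: 16.07
eef_pos: [0.4793, -0.0991, 0.3833]
tcp_rot: [-0.663, -0.242, 0.244, 0.665]
contact_force: [0.3, 0.1, -0.0]
opening: 0.198
```

Run:
```python
from h import *
from plant import ctrl
s=ctrl.get_state();print(s["time"],s["contact_force"],s["eef_pos"],s["opening"]*85,s["qpos"].round(2))
w=shot("wrist","w21")
RS=Ro.from_matrix(np.column_stack([[0,1,0],[0,0,-1],[-1,0,0]]))
rows([(np.array([.458,.05,.385]),RS),(np.array([.455,.10,.385]),RS)])
```

```text
16.0667 [ 0.29729557  0.10616432 -0.01340832] [ 0.47929836 -0.09908889  0.38333716] 16.814261928565692 [-0.41 -0.21  1.81  0.    1.54 -1.11]
turn [-0.2, -49.5, 0.3] shift [78.5, 1.5, 124.2]
turn [-0.2, -49.5, 0.3] shift [108.7, 1.8, 164.2]
```

View pics/w21.png

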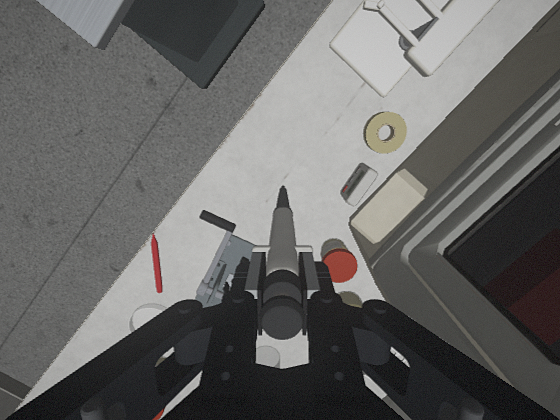

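>>> step_arm([
  [[0, -7, 0], [14, 0, 21], 1],
  [[0, -14, 0], [28, 0, 42], 1],
  [[0, -21, 0], [42, 0, 63], 1],
  [[0, -28, 0], [56, 0, 85], 1],
  [[0, -35, 0], [70, 1, 106], 1],
  [[0, -42, 0], [84, 1, 127], 1],
  [[0, -49.5, 0], [98, 1, 148], 1],
  [[0, -49.5, 0], [108, 1, 164], 1],
  [[0, -49.5, 0], [108, 1, 164], 1],
  [[0, -49.5, 0], [108, 1, 164], 1],
])

```text
time: 16.95
eef_pos: [0.4573, 0.0951, 0.3832]
tcp_rot: [-0.501, -0.498, 0.499, 0.502]
contact_force: [0.6, -0.9, -0.1]
opening: 0.201
```

Run:
```python
from h import *
from plant import ctrl
s=ctrl.get_state();print(s["time"],s["contact_force"],s["eef_pos"],s["qpos"].round(2),s["dq"].round(2))
w=shot("wrist","w22");c=shot("scene","s22"); i=cv2.imread("pics/s22.png")[100:260,110:260]; cv2.imwrite("pics/s22a.png",cv2.resize(i,None,fx=4,fy=4,interpolation=cv2.INTER_CUBIC))
s=ctrl.get_state();print(s["eef_pos"],Ro.from_quat(s["tcp_rot"]).as_matrix().round(3).tolist())
```

```text
16.95 [ 0.57753518 -0.93316425 -0.05610937] [0.45732189 0.09514338 0.38318514] [-0.01 -0.26  1.86  0.    1.55 -1.58] [-0.03  0.   -0.   -0.   -0.   -0.  ]
[0.45755213 0.0941907  0.38337201] [[0.009, -0.002, -1.0], [1.0, 0.002, 0.009], [0.002, -1.0, 0.002]]
```

View pics/w22.png

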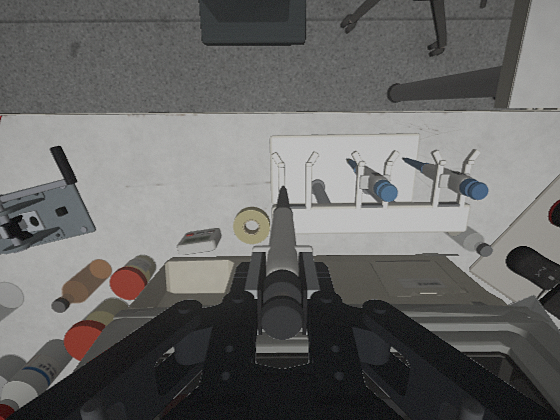

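View pics/s22a.png

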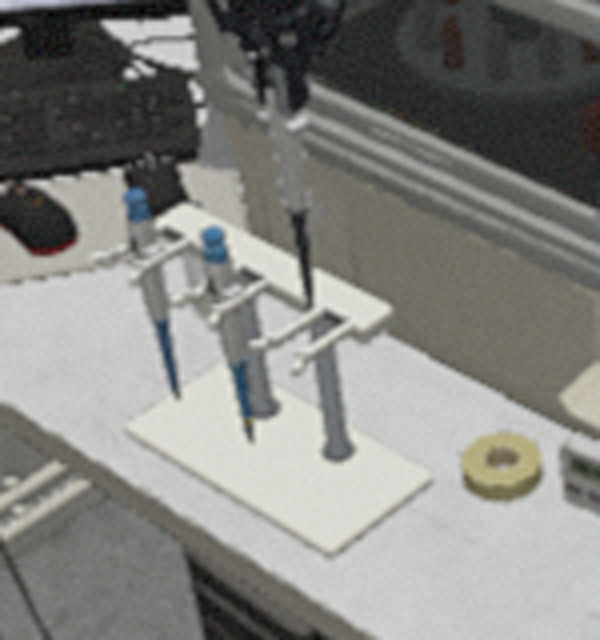

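Run:
```python
from h import *
w=load("w22")
cv2.imwrite("pics/w22a.png",cv2.resize(w["p"][125:245,250:340,::-1],None,fx=6,fy=5,interpolation=cv2.INTER_CUBIC))
```

```text
(no output)
```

View pics/w22a.png

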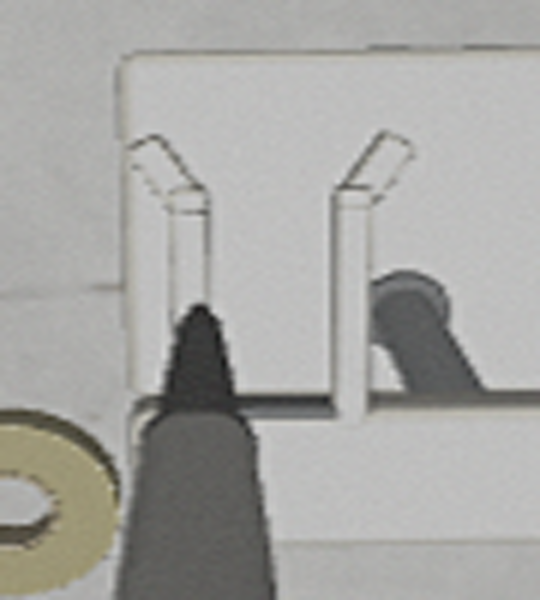

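Run:
```python
from h import *
from plant import ctrl
w=load("w22"); q=lambda u,v:(u/6+250,v/5+125)
L=ray(w,q(208,300),.185);Rr=ray(w,q(335,300),.185); print("inner edges",L,Rr,"width",Rr[1]-L[1])
L2=ray(w,q(208,215),.185);R2=ray(w,q(335,215),.185); print("front",L2,R2)
print("lip",ray(w,q(350,188),.189),ray(w,q(350,208),.189),"back",ray(w,q(300,400),.185),"toptilt",dep(w,*q(350,300)),dep(w,*q(350,500)))
p0=np.array([.45732,.09514,.38319]); 
tip=ray(w,q(200,305),p0[2]-.163); print("tip",tip, tip-p0)
for n,(u,v) in dict(tip=(200,315),nose=(200,405),body=(195,500)).items(): print(n,dep(w,*q(u,v))-p0)
```

```text
inner edges [0.46530132 0.0986811  0.185     ] [0.46550014 0.12304347 0.185     ] width 0.02436237077295228
front [0.44552071 0.09877093 0.185     ] [0.44571226 0.1227049  0.185     ]
lip [0.43887836 0.12505728 0.189     ] [0.44336756 0.12514557 0.189     ] back [0.48964917 0.11659819 0.185     ] toptilt [0.46542521 0.12588673 0.18538646] [0.5142688  0.12672385 0.18683851]
tip [0.45741494 0.09693044 0.22019   ] [ 9.49352967e-05  1.79043610e-03 -1.63000000e-01]
tip [-0.00234405  0.00167565 -0.14570372]
nose [-0.00585864  0.00119523 -0.07860422]
body [-0.00736624  0.00035759 -0.0356192 ]
```

Run:
```python
from h import *
print(move(target=[.4605,.1087,.360]))
```

```text
(array([14.49670055, 23.39021915, -2.86423094]), array([0., 0., 0.]))
```

>>> step_arm([
  [[0, 0, 0], [8, 0, -1], 1],
  [[0, 0, 0], [14.5, 8, -3], 1],
  [[0, 0, 0], [14.5, 18, -3], 1],
  [[0, 0, 0], [14.5, 23, -3], 1],
  [[0, 0, 0], [14.5, 23, -3], 1],
  [[0, 0, 0], [14.5, 23, -3], 1],
])

```text
time: 17.55
eef_pos: [0.4602, 0.1094, 0.3599]
tcp_rot: [-0.501, -0.498, 0.498, 0.503]
contact_force: [-0.5, 0.5, -0.0]
opening: 0.199
```

Run:
```python
from h import *
from plant import ctrl
s=ctrl.get_state();print(s["time"],s["contact_force"],s["eef_pos"],s["dq"].round(2))
w=shot("wrist","w23")
s=ctrl.get_state();print(s["eef_pos"])
cv2.imwrite("pics/w23a.png",cv2.resize(w["p"][95:225,240:330,::-1],None,fx=6,fy=4.6,interpolation=cv2.INTER_CUBIC))
```

```text
17.55 [-0.50553735  0.51918743 -0.03703002] [0.46015866 0.10936579 0.35990569] [-0.   -0.01 -0.02  0.    0.    0.  ]
[0.46041111 0.10937661 0.36065576]
```

View pics/w23a.png

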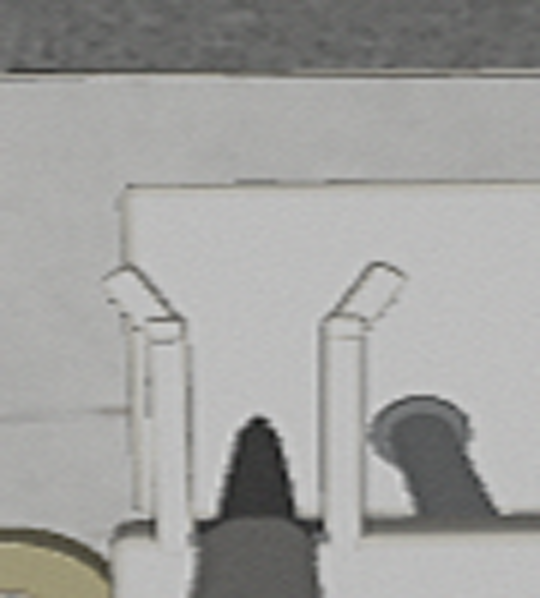

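>>> step_arm([
  [[0, 0, 0], [-0.8, 10, 0], 1],
  [[0, 0, 0], [-0.8, 30, 0], 1],
  [[0, 0, 0], [-0.8, 50, 0], 1],
  [[0, 0, 0], [-0.8, 70, 0], 1],
  [[0, 0, 0], [-0.8, 80, 0], 1],
  [[0, 0, 0], [-0.8, 80, 0], 1],
  [[0, 0, 0], [-0.8, 80, 0], 1],
])

```text
time: 18.18
eef_pos: [0.4604, 0.1089, 0.2809]
tcp_rot: [-0.501, -0.498, 0.498, 0.503]
contact_force: [0.3, -0.3, -0.5]
opening: 0.201
```

Run:
```python
from h import *
from plant import ctrl
s=ctrl.get_state();print(s["time"],s["contact_force"],s["eef_pos"],s["dq"].round(2))
w=shot("wrist","w24")
s=ctrl.get_state();print(s["eef_pos"])
cv2.imwrite("pics/w24a.png",cv2.resize(w["p"][50:300,220:350,::-1],None,fx=4,fy=2.4,interpolation=cv2.INTER_CUBIC))
c=shot("scene","s24"); i=cv2.imread("pics/s24.png")[100:260,110:260]; cv2.imwrite("pics/s24a.png",cv2.resize(i,None,fx=4,fy=3.7,interpolation=cv2.INTER_CUBIC))
```

```text
18.1833 [ 0.295137   -0.2600354  -0.46229171] [0.46037853 0.10885457 0.28090865] [-0.   -0.01 -0.04  0.    0.   -0.  ]
[0.46094091 0.10889527 0.28204912]
```

View pics/w24a.png

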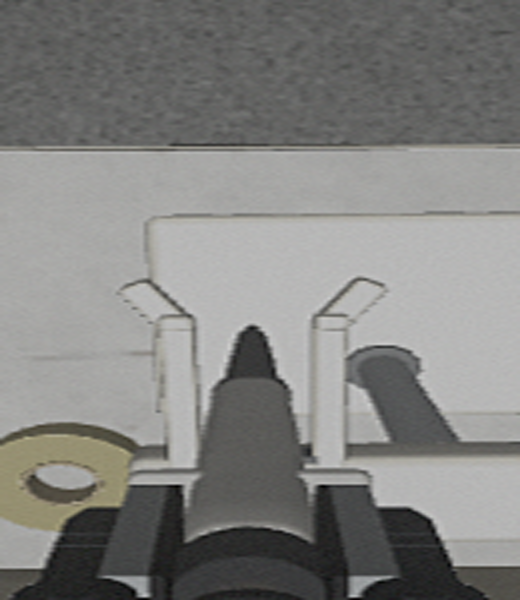

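View pics/s24a.png

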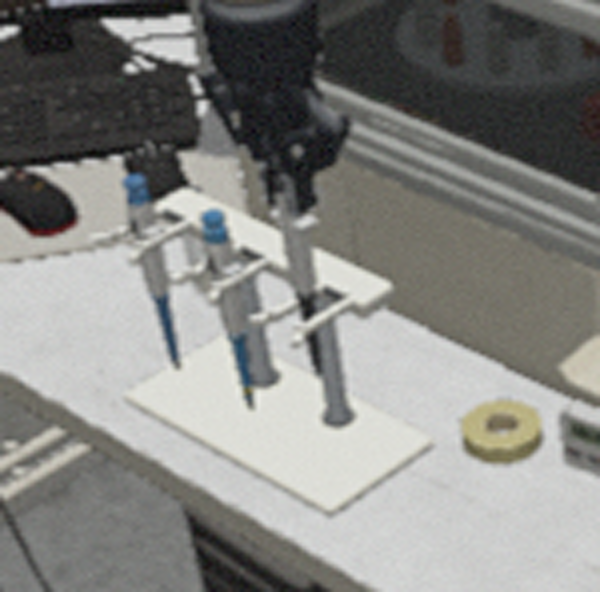

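>>> step_arm([
  [[0, 0, 0], [0.8, 10, 0], 1],
  [[0, 0, 0], [0.8, 28, 0], 1],
  [[0, 0, 0], [0.8, 46, 0], 1],
  [[0, 0, 0], [0.8, 60, 0], 1],
  [[0, 0, 0], [0.8, 68, 0], 1],
  [[0, 0, 0], [0.8, 68, 0], 1],
  [[0, 0, 0], [0.8, 68, 0], 1],
])

```text
time: 18.87
eef_pos: [0.4606, 0.1099, 0.2133]
tcp_rot: [-0.501, -0.499, 0.498, 0.503]
contact_force: [-0.8, -0.4, -1.1]
opening: 0.2
```

Run:
```python
from h import *
from plant import ctrl
s=ctrl.get_state();print(s["time"],s["contact_force"],s["eef_pos"],s["dq"].round(2))
w=shot("wrist","w25")
s=ctrl.get_state();print(s["eef_pos"])
cv2.imwrite("pics/w25a.png",cv2.resize(w["p"][50:350,200:370,::-1],None,fx=4,fy=2,interpolation=cv2.INTER_CUBIC))
c=shot("scene","s25"); i=cv2.imread("pics/s25.png")[100:260,110:260]; cv2.imwrite("pics/s25a.png",cv2.resize(i,None,fx=4,fy=3.7,interpolation=cv2.INTER_CUBIC))
```

```text
18.8667 [-0.82498158 -0.39396705 -1.07182281] [0.4605984  0.10990662 0.21325532] [ 0.   -0.01 -0.03 -0.    0.   -0.  ]
[0.46103804 0.10994346 0.21399765]
```

View pics/w25a.png

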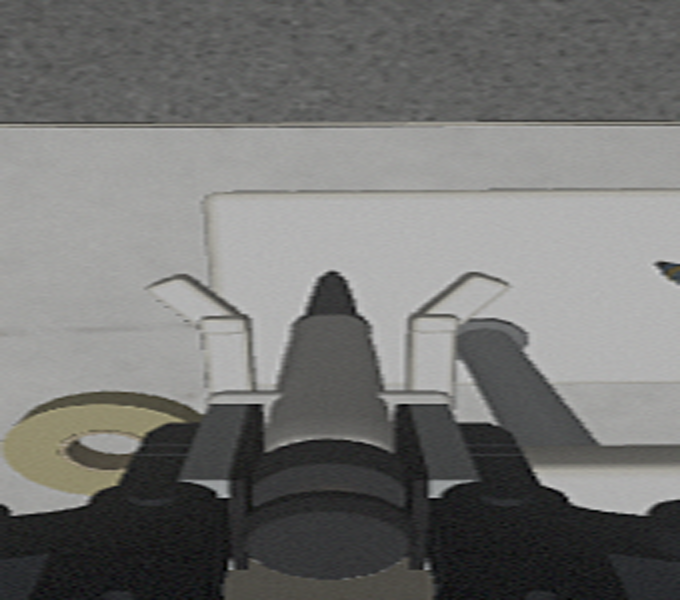

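View pics/s25a.png

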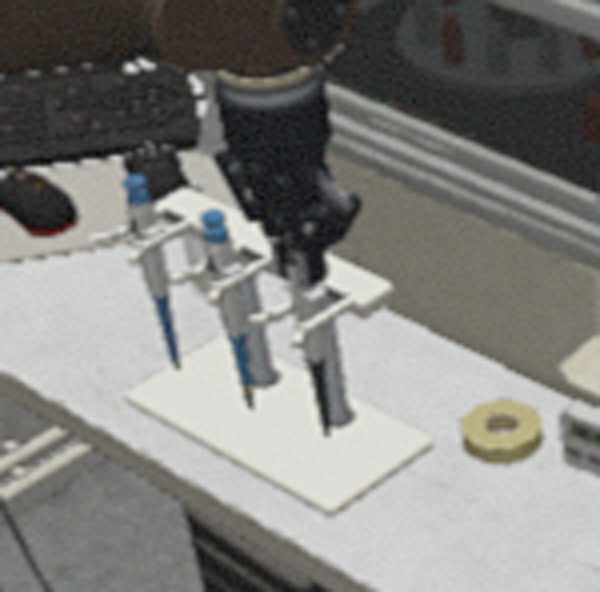

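>>> step_arm([
  [[0, 0, 0], [0, 8, 0], 1],
  [[0, 0, 0], [0, 13, 0], 1],
  [[0, 0, 0], [0, 15, 0], 1],
  [[0, 0, 0], [0, 16, 0], 1],
  [[0, 0, 0], [0, 17, 0], 1],
  [[0, 0, 0], [0, 17, 0], 1],
])

```text
time: 19.47
eef_pos: [0.4609, 0.11, 0.1982]
tcp_rot: [-0.501, -0.499, 0.498, 0.502]
contact_force: [-3.5, -0.2, 8.0]
opening: 0.2
```

Run:
```python
from h import *
from plant import ctrl
s=ctrl.get_state();print(s["time"],s["contact_force"],s["eef_pos"],s["dq"].round(2))
w=shot("wrist","w26")
cv2.imwrite("pics/w26a.png",cv2.resize(w["p"][50:350,200:370,::-1],None,fx=4,fy=2,interpolation=cv2.INTER_CUBIC))
c=shot("scene","s26"); i=cv2.imread("pics/s26.png")[130:260,130:240]; cv2.imwrite("pics/s26a.png",cv2.resize(i,None,fx=5,fy=4.6,interpolation=cv2.INTER_CUBIC))
```

```text
19.4667 [-3.52779689 -0.15276223  7.9641359 ] [0.46090032 0.11004387 0.19818171] [ 0. -0.  0. -0. -0. -0.]
```

View pics/w26a.png

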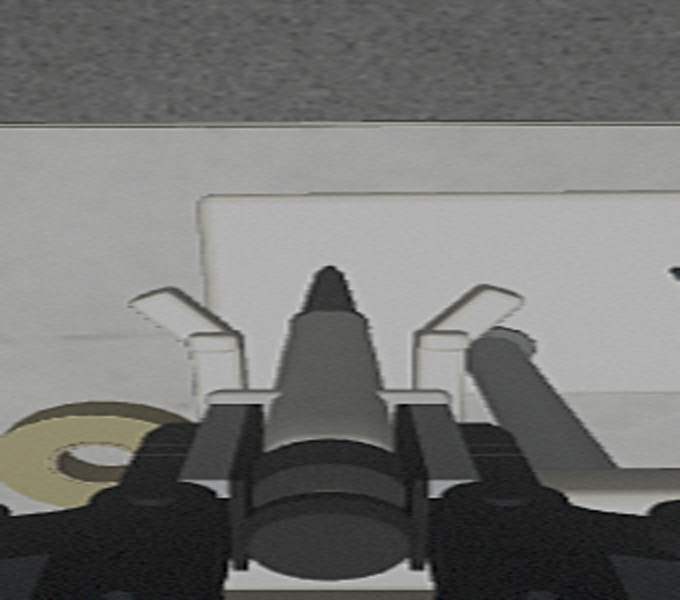

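View pics/s26a.png

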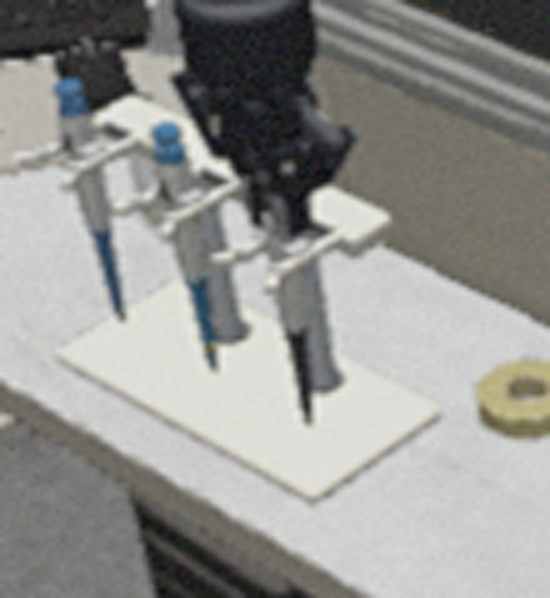

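>>> step_arm([
  [[0, 0, 0], [0, -1, 0], 1],
  [[0, 0, 0], [0, -1, 0], 0.75],
  [[0, 0, 0], [0, -1, 0], 0.65],
  [[0, 0, 0], [0, -1, 0], 0.58],
  [[0, 0, 0], [0, -1, 0], 0.55],
  [[0, 0, 0], [0, -1, 0], 0.55],
])

```text
time: 20.07
eef_pos: [0.4603, 0.1099, 0.1966]
tcp_rot: [-0.501, -0.498, 0.498, 0.503]
contact_force: [-0.0, 0.4, 0.5]
opening: 0.453
```

Run:
```python
from h import *
from plant import ctrl
s=ctrl.get_state();print(s["time"],s["contact_force"],s["eef_pos"],s["opening"]*85)
w=shot("wrist","w27")
cv2.imwrite("pics/w27a.png",cv2.resize(w["p"][50:350,200:370,::-1],None,fx=4,fy=2,interpolation=cv2.INTER_CUBIC))
c=shot("scene","s27"); i=cv2.imread("pics/s27.png")[130:260,130:240]; cv2.imwrite("pics/s27a.png",cv2.resize(i,None,fx=5,fy=4.6,interpolation=cv2.INTER_CUBIC))
```

```text
20.0667 [-0.01912359  0.44332699  0.45627632] [0.46025482 0.10988759 0.19664732] 38.519761988986694
```

View pics/w27a.png

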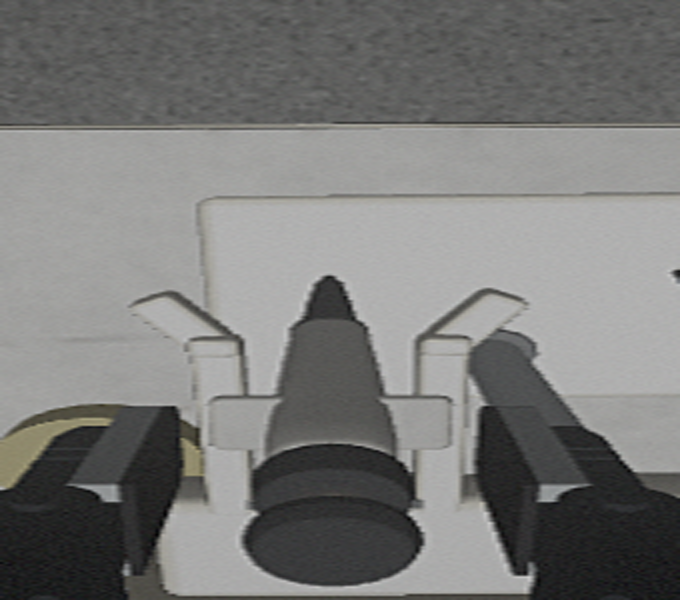

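View pics/s27a.png

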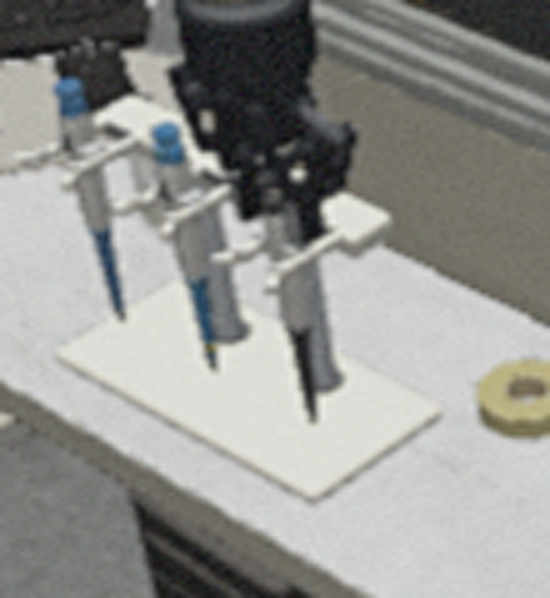

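>>> step_arm([
  [[0, 0, 0], [0, -10, 0], 0.55],
  [[0, 0, 0], [0, -30, 0], 0.55],
  [[0, 0, 0], [0, -60, 0], 0.55],
  [[0, 0, 0], [0, -95, 0], 0.55],
  [[0, 0, 0], [0, -130, 0], 0.55],
  [[0, 0, 0], [0, -160, 0], 0.55],
  [[0, 0, 0], [0, -160, 0], 0.55],
  [[0, 0, 0], [0, -160, 0], 0.55],
  [[0, 0, 0], [0, -160, 0], 0.55],
  [[0, 0, 0], [0, -160, 0], 0.55],
])

```text
time: 21.0
eef_pos: [0.4598, 0.1095, 0.3553]
tcp_rot: [-0.5, -0.498, 0.499, 0.503]
contact_force: [0.3, -0.2, 0.0]
opening: 0.45
```

Run:
```python
from h import *
from plant import ctrl
s=ctrl.get_state();print(s["time"],s["contact_force"],s["eef_pos"],s["opening"]*85)
w=shot("wrist","w28"); c=shot("scene","s28"); i=cv2.imread("pics/s28.png")
cv2.imwrite("pics/s28a.png",cv2.resize(i[130:260,130:240],None,fx=5,fy=4.6,interpolation=cv2.INTER_CUBIC))
z=.033
for uv in [(0,0)]:
    pass
from h import proj
P=np.array([[.461,.108,.033],[.461,.108,.185],[.461,.108,.241]]); print(proj(c,P).round(1).tolist())
```

```text
21.0 [ 0.33089881 -0.17728399  0.01189527] [0.45979249 0.10952396 0.35526159] 38.28608301161664
[[192.6, 220.9], [186.7, 182.4], [184.3, 166.8]]
```

View pics/s28.png

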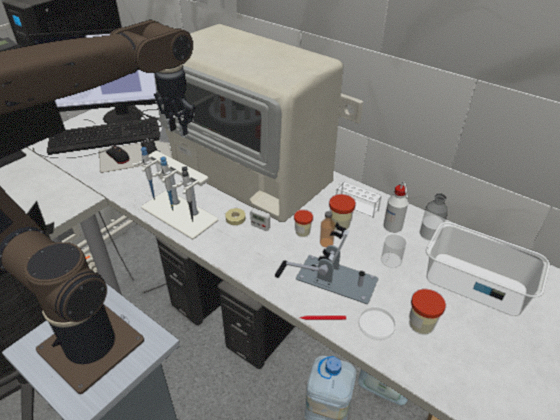

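View pics/s28a.png

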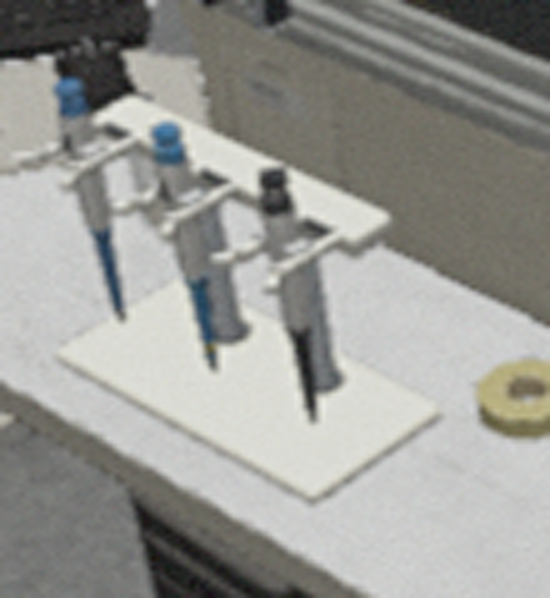

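View pics/w28.png

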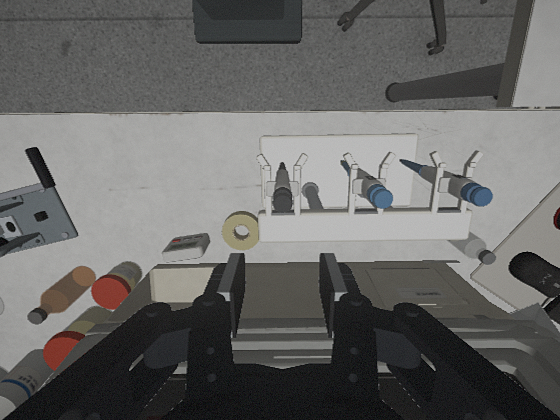

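The pipette hangs tip down in the empty fork, with its head at (184,172) and tip at (192,221) in the scene view. The two blue pipettes, the cup and the amber bottle are where they were, and the gripper is clear.

Run:
```python
from plant import ctrl
print(ctrl.sign_off(), ctrl.get_state()["time"])
```

```text
the job is handed in; nothing more can be done
the job is handed in; nothing more can be done
```

The pipette is back on the stand, hanging tip down in the empty fork. I handed the job in at about 21 s of the 72 s allowed.

**What I did**
1. Picked the pipette up and laid it in the cradle with its tip at the toe stop, then let go.
2. Pressed the lever with shut fingers until it met the end stop (about 21 N, grip top at about 61 mm as expected). Nothing held the pipette while it swung.
3. Gripped it by the head along its leaning axis, lifted it out of the saddles and turned it upright.
4. Lowered it through the empty fork from above until the finger rest met the tines (about 8 N), released it and backed straight up.

**Last checks**
- **Pipette:** the wrist picture after release showed the finger rest lying across both tines, behind the lips. In the last scene picture the tip and head lay within about 1 pixel and 5 pixels of where they should be. The force on the tool was close to zero.
- **Other things:** the two blue pipettes were still hanging, and the cups and the amber bottle had not moved.

**What disagreed**
- The wrist camera read about 3 mm to one side of the gripper's centre, and the top camera differed from it by up to 7 mm. I aligned the cradle and fork by comparing points within a single wrist picture.
- On the first grasp the gripper read 13.7 mm across a 16 mm body. The hold was firm all the same.

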